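# Load the sample carousel and hold it on the third click

## Task

Load the purple-capped sample tube, the brown bottle and the slim blue-capped vial that stand near the carousel one after another into its white bin while it is still at its home position, the bottle and the vial standing upright and the tube just lying in. Then grip the black bar knob in the middle of the carousel from above and turn it clockwise (seen from above), feeling for the clicks, to the third stop and no farther, so that the bin faces the white reader. Finish there while still gripping the knob firmly and keeping it still, with the samples still in the bin; leave the timer, the label roll and the stapler where they are.

Things in the scene. Friction and masses are not known exactly. Their poses are not given: they have to be found in the camera images.
- tube_center (a point): centre of the loose sample tube, which lies on the desk: white barrel 13 mm thick, purple cap 20 mm thick, square tag at the other end; 94 mm long along its own y axis, cap at its -y end; about 12 g. The point is 9 mm above its underside. It may be grasped across the barrel (13 mm) at this point.
- bottle_center (a point): centre of the loose brown reagent bottle with a black cap, 58 mm thick, 109 mm high, standing upright; about 90 g. The point is on its axis, 54 mm above its underside. It is to be grasped like a plain 58 mm cylinder from its foot to 98 mm up (other bottles farther off, at the right end of the desk, are not meant).
- vial_center (a point): centre of the loose white vial with a blue screw cap, 32 mm thick, 96 mm high, standing upright; about 50 g. The point is on its axis, 48 mm above its underside; plain 32 mm cylinder up to 88 mm.
- bin_floor (a point): centre of the inner floor of the white open bin fixed on the carousel's plate, 29 mm above the desk. Its x axis points level away from the turning axis, y sideways, z up. Inside it measures 120 mm along x, 160 mm along y; walls 3 mm thick, 25 mm high above this floor. The point lies 110 mm from the turning axis and turns with the plate.
- knob_grip (a point): grip point of the black bar knob amid the carousel, on the upright turning axis, 113 mm above the desk. The bar is 14 mm thick along the point's x (grip across this), 52 mm long along its y, 84 to 128 mm above the desk; below it a collar 48 mm wide (from 78 mm). Knob, bin and plate (disc 300 mm across, top 26 mm above the desk) turn as one, axes parallel to the bin's.
- reader (a point): foot centre of the white reader post (26 mm thick, 62 mm wide, 78 mm high, dark window with a red line), fixed to the grey base 213 mm from the turning axis, just outside the bin's path; at the third stop the bin faces it.
- carousel (a joint): angle of the carousel (rad), 0 at home as the task starts, growing clockwise seen from above; end stops at -0.02 and 2.12. Clicks (detents) every 24 degrees: home 0, first stop 0.419, second 0.838, third 1.257, fourth 1.676, fifth 2.094. Halfway between stops the torque changes sign; about 0.2 N m is needed to get past. It stays at a stop by itself unless pushed.
- timer: bystander: white kitchen-type timer with a red dial, 62x62x43 mm, loose; origin at the centre of its underside. Leave it alone.
- label_roll: bystander: white roll of labels, 61 mm across, 40 mm high, loose; origin at the centre of its underside. Leave it alone.
- stapler: bystander: blue and black stapler, 34x136x52 mm, loose; origin at the centre of its underside. Leave it alone.
Mind the look-alikes: they are no part of the job. Leave any orange or red look-alike of the part that bears bottle_center alone.

How it is judged:
By the outcome, as a careful person would: the job done as asked, in the order asked, and still so for the second after the job is handed in, while the arm keeps its last pose, push and grip.
It also fails if it takes over 72 s, if anything falls off the work surface, if the arm or the gripper's body presses on something with over 40 N, if the wrist force passes 120 N, or if a joint passes its speed limit or range.

## Robot

A 7-joint arm with a two-finger parallel gripper is mounted at the origin on the work surface; the furniture and walls round the work are solid. World frame = base frame: x ahead of the robot, y to its left, z up, the work surface at z = 0. Lengths are in mm, angles in rad, forces in N, time in s.
With the tool pointing down it reaches from about 400 to 850 mm from the base axis. Payload 4.5 kg.
Tool frame: the origin (TCP) lies between the finger pads; the fingertips stand 14 mm ahead of it and the grasp point (between the pads) lies 5 mm behind it; z points along the fingers, y is the direction in which the jaws open and shut (so a half turn about z gives the same grasp; the last joint's range is limited). The gripper opens to 88 mm and grips with 3 to 60 N. Pads are 18 mm wide; open, the fingers measure 123 mm over their backs; the gripper's body (75 mm by 187 mm) begins 45 mm behind the grasp point.
Start: joints at [-1.299, 0.689, -0.195, 1.565, 0.157, 0.902, -0.215], TCP at [147.206, 607.439, 252.743] pointing down, gripper open.
Joint ranges: [-3.01, 3.01], [-0.46, 2.08], [-1.47, 1.51], [0.13, 2.56], [-1, 4.14], [0.04, 2.09], [-2.66, 2.66]. Speed limits (rad/s): [2.57, 2.57, 3.14, 3.14, 3.14, 3.14, 3.14].

## Interface

Orientations are given as a 3x3 rotation matrix whose columns are the frame's x, y, z axes.
In Python, from bench import state, get_image, get_calibration, job_done gives the robot as it stands. The module is installed in compiled form; this text tells all that it offers.
- The arm moves only by the tool servo_tool, never from a script. Its argument "motion" is a list of rows, each a list of 6 numbers: the shift along the tool's x, y, z in mm, then the turn, a rotation vector about the tool's x, y, z in degrees. In form: [[x, y, z, ax, ay, az], ...]. A call has 1 to 5 rows; each row is the pose to reach, as a shift and turn from the pose commanded when the call began, along the tool's axes at that moment; what a row does not reach only later rows make up. A row lasts 1/10 s, in which the tool goes at most 50 mm and 8.59 degrees, less where a joint would pass 70% of its speed; a pose out of reach is approached as far as the arm can. A call with a gripper value outside its range is refused whole. "fingers" is the finger opening in mm, from 0 to 88.1, set as the call begins (left out, the last holds). The fingers move at their own pace and stop on an object; "squeeze" is the grip in N (left out, the last holds). Time passes only in rows, so rows that repeat a pose let the fingers close. It gives the time, the measured TCP pose, the force and the opening at its end, in the units of the state.
- state(): the state, without advancing time (a new reading comes with each control period).
- get_image(name): name is "side" or "top" or "wrist"; returns the picture (480x640x3 uint8, blue, green, red); there is no depth.
- get_calibration(name): a dict with "mtx" (3x3 intrinsics, pixels), "extrinsics" (4x4, takes a point from world to camera coordinates). Camera axes: x right, y up, looking along -z (the intrinsics and any distortion apply to the point x, -y, -z); pixel columns grow to the right and rows downward; lengths in mm; the calibration is good to about 2 mm. A picture is of the moment at which its call begins: read the wrist's pose just before it. get_calibration takes no time and is no camera call; for the wrist camera it gives the pose at the moment of the call.
- job_done(): hands the job in, once; it reports no verdict.
The state is a dict: "t": time; "joint_positions": joint angles; "dq": joint speeds; "effort": joint torques, N m; "position": TCP position; "orientation": TCP orientation; "force": force on the tool from outside, world axes, zero at the start; "moment": the same for the moment, N m; "gripper_width": opening from 0.0 (shut) to 1.0 (fully open).
Only numpy, scipy, OpenCV 4.12 (cv2) and the standard library are available. Lean on these libraries where they do the work, as an engineer would, in place of code of your own. Each camera call takes 0.05 s, during which the arm holds its last target.

## Working session

There is one attempt and no reset: what is moved stays moved. The work goes in short steps, Python scripts to look and compute and a tool call to move; the robot and the scene stay as the last step left them, time stands still between calls to the robot, and variables do not carry over. Pictures are saved under pics/ and viewed, and the job is handed in when it is done.

Besides the shell and the picture viewer there is one more tool, called after "Call:" by a JSON object that holds its "name" and its "arguments". servo_tool: Moves the arm, as the interface text tells. Its arguments: {"type":"object","properties":{"motion":{"type":"array","items":{"type":"array","items":{"type":"number"}}},"fingers":{"type":"number"},"squeeze":{"type":"number"}},"required":["motion"]}

```bash
mkdir -p pics; ls
python3 - <<'E'
from bench import *
import cv2,numpy as np
s=state(); print(s)
for n in ("side","top","wrist"):
    c=get_calibration(n); print(n,{k:np.round(v,3).tolist() if not isinstance(v,str) else v for k,v in c.items()})
    cv2.imwrite(f"pics/{n}0.png",get_image(n))
E
```

```text
pics
{'t': 0.0, 'joint_positions': array([-1.29919099,  0.68998742, -0.19451843,  1.56632623,  0.15732628,
        0.90248786, -0.21507454]), 'dq': array([-0.00124598,  0.00140754, -0.00170044,  0.00050654,  0.00065723,
       -0.00053384, -0.00027355]), 'effort': array([-2.21519022e-04, -5.27558613e+01, -1.26710594e+00, -1.53428328e+01,
       -5.26681042e-02,  6.42982821e-03,  1.58259268e-04]), 'position': array([147.14054836, 606.82033937, 251.91272175]), 'orientation': array([[-9.71887339e-01,  2.35446215e-01, -2.83239148e-04],
       [ 2.35446340e-01,  9.71885698e-01, -1.79192057e-03],
       [-1.46624840e-04, -1.80823254e-03, -9.99998354e-01]]), 'force': array([ 1.07826025, -0.58781526,  0.2911819 ]), 'moment': array([-0.004373  ,  0.00710861, -0.03716779]), 'gripper_width': 1.0007623728681487}
side {'mtx': [[591.732, 0.0, 323.003], [0.0, 591.732, 235.031], [0.0, 0.0, 1.0]], 'extrinsics': [[0.998, -0.055, -0.003, -481.669], [0.034, 0.576, 0.817, 25.868], [-0.043, -0.816, 0.577, -1613.0], [0.0, 0.0, 0.0, 1.0]]}
top {'mtx': [[563.095, 0.0, 324.622], [0.0, 563.095, 242.541], [0.0, 0.0, 1.0]], 'extrinsics': [[0.013, -1.0, 0.007, -209.34], [0.991, 0.014, 0.13, -484.463], [-0.13, 0.005, 0.991, -1706.504], [0.0, 0.0, 0.0, 1.0]]}
wrist {'mtx': [[390.433, 0.0, 321.731], [0.0, 390.433, 237.675], [0.0, 0.0, 1.0]], 'extrinsics': [[0.236, 0.972, -0.002, -624.786], [-0.929, 0.225, -0.294, 40.819], [-0.285, 0.071, 0.956, -391.652], [0.0, 0.0, 0.0, 1.0]]}
```

View pics/side0.png

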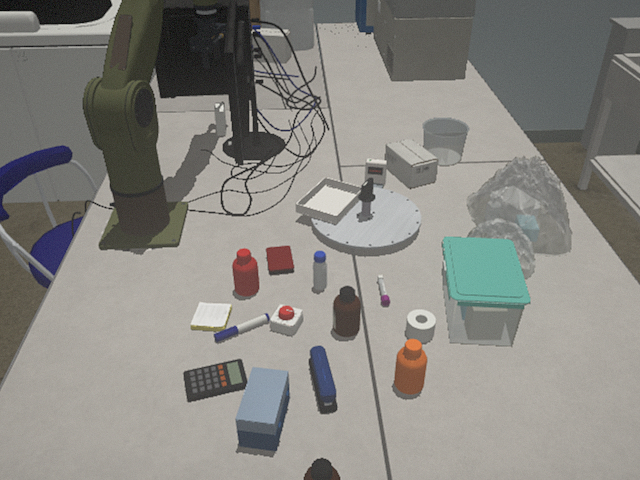

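View pics/top0.png

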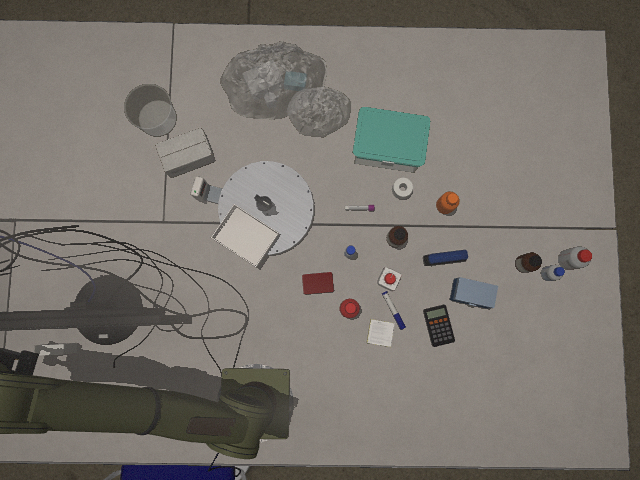

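View pics/wrist0.png

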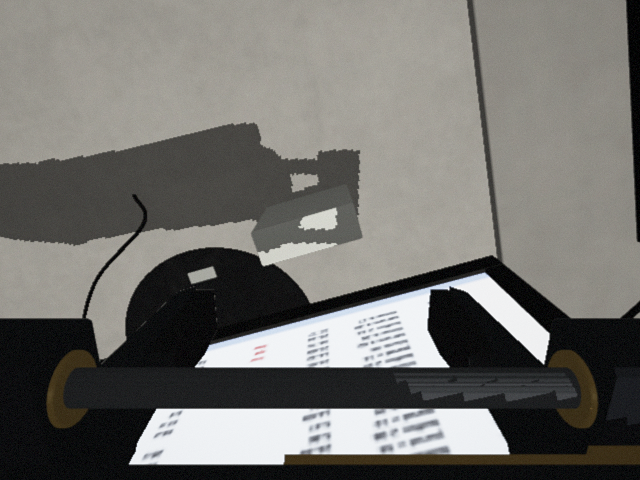

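```bash
cat > h.py <<'E'
import numpy as np, cv2
from bench import *
def ray(cal,u,v):
    K=np.array(cal["mtx"]);E=np.array(cal["extrinsics"])
    d=np.array([(u-K[0,2])/K[0,0],-(v-K[1,2])/K[1,1],-1.0])
    R=E[:3,:3];t=E[:3,3]
    return -R.T@t, R.T@d
def atz(n,u,v,z):
    c=get_calibration(n) if isinstance(n,str) else n
    o,d=ray(c,u,v); return o+d*(z-o[2])/d[2]
def proj(n,p):
    c=get_calibration(n) if isinstance(n,str) else n
    K=np.array(c["mtx"]);E=np.array(c["extrinsics"])
    q=E[:3,:3]@np.asarray(p,float)+E[:3,3]
    return np.array([K[0,0]*q[0]/-q[2]+K[0,2], K[1,1]*-q[1]/-q[2]+K[1,2]])
def tri(n1,p1,n2,p2):
    o1,d1=ray(get_calibration(n1),*p1);o2,d2=ray(get_calibration(n2),*p2)
    A=np.stack([d1,-d2],1);s=np.linalg.lstsq(A,o2-o1,rcond=None)[0]
    a,b=o1+d1*s[0],o2+d2*s[1]
    return (a+b)/2,np.linalg.norm(a-b)
E
python3 - <<'E'
from h import *
for n in("top","side"):
    o,_=ray(get_calibration(n),0,0);print(n,o.round())
t=cv2.imread("pics/top0.png");s=cv2.imread("pics/side0.png")
cv2.imwrite("pics/t1.png",cv2.resize(t[150:330,170:440],None,fx=2.96,fy=2.96,interpolation=cv2.INTER_CUBIC))
cv2.imwrite("pics/t2.png",cv2.resize(t[210:470,0:300],None,fx=2.3,fy=2.3,interpolation=cv2.INTER_CUBIC))
cv2.imwrite("pics/s1.png",cv2.resize(s[150:350,230:450],None,fx=3,fy=3,interpolation=cv2.INTER_CUBIC))
cv2.imwrite("pics/s2.png",cv2.resize(s[0:260,60:380],None,fx=2.3,fy=2.3,interpolation=cv2.INTER_CUBIC))
E
```

```text
top [ 261. -194. 1756.]
side [  411. -1357.   908.]
```

View pics/t1.png

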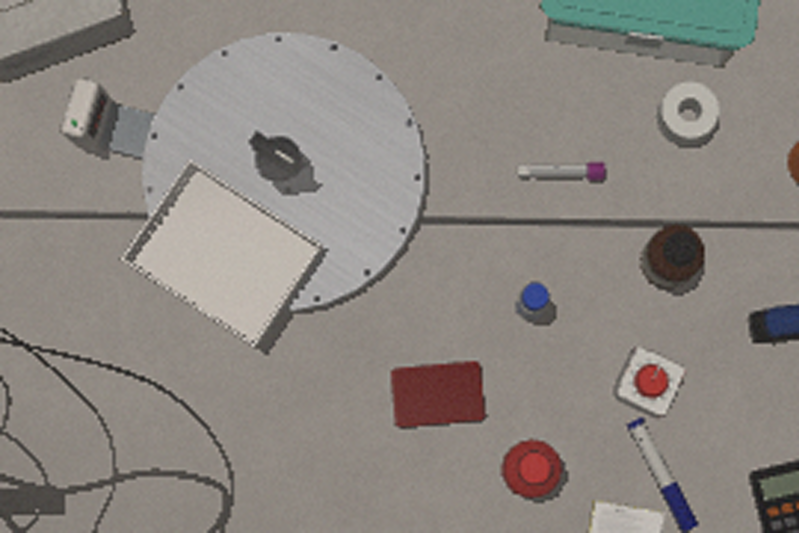

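View pics/s1.png

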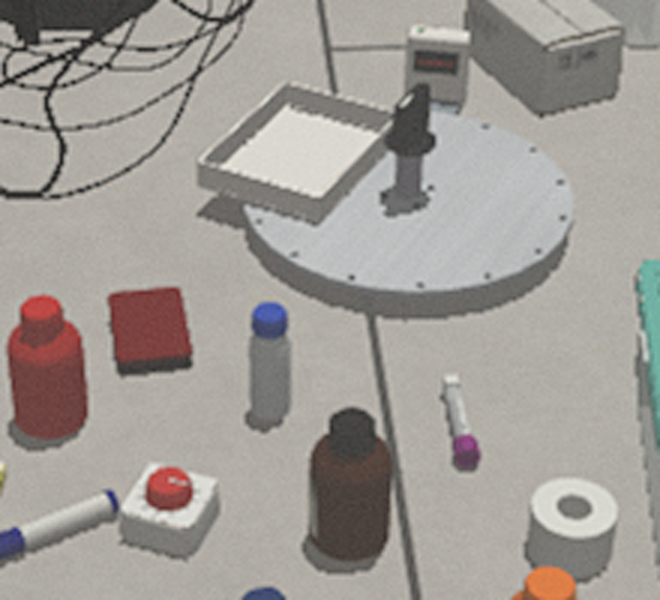

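View pics/t2.png

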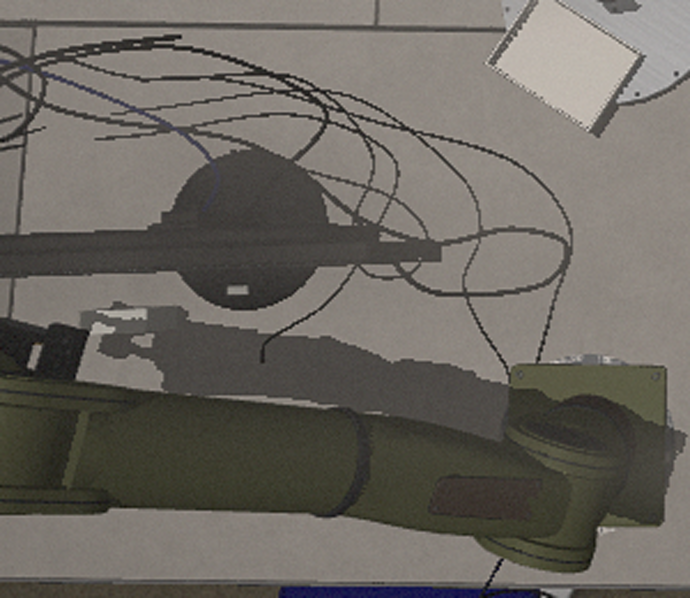

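View pics/s2.png

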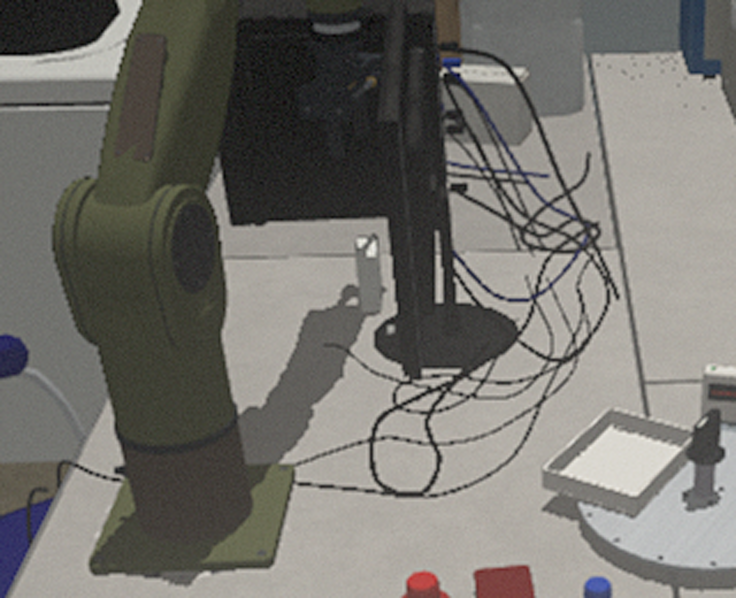

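Run:
```python
from h import *
for z in (0,50,100,200,400,500):
    print(z,"tip",atz("top",191,319,z).round(),"step",atz("top",165,310,z).round(),"left",atz("top",0,320,z).round())
for p in [(239,163),(251,140),(228,20),(236,60)]:
  for q in [(191,319),(165,315)]:
    P,e=tri("side",p,"top",q);print(p,q,P.round(),e.round())
print("disc",atz("top",109,310,10),atz("side",253,148,10))
o,_=ray(get_calibration("wrist"),0,0);print("wristcam",o)
for z in (50,100,150,200): print(z,atz("wrist",490,257,z).round(),atz("wrist",215,340,z).round())
```

```text
0 tip [248. 206.   0.] step [274. 288.   0.] left [237. 793.   0.]
50 tip [248. 195.  50.] step [274. 274.  50.] left [238. 765.  50.]
100 tip [249. 184. 100.] step [273. 260. 100.] left [238. 737. 100.]
200 tip [249. 161. 200.] step [273. 233. 200.] left [240. 681. 200.]
400 tip [251. 115. 400.] step [271. 178. 400.] left [242. 568. 400.]
500 tip [251.  92. 500.] step [270. 151. 500.] left [244. 512. 500.]
(239, 163) (191, 319) [248. 187.  84.] 1.0
(239, 163) (165, 315) [249. 275.  38.] 21.0
(251, 140) (191, 319) [269. 171. 163.] 40.0
(251, 140) (165, 315) [271. 255. 123.] 23.0
(228, 20) (191, 319) [258.  89. 516.] 12.0
(228, 20) (165, 315) [259. 150. 500.] 2.0
(236, 60) (191, 319) [261. 114. 412.] 21.0
(236, 60) (165, 315) [263. 181. 390.] 6.0
disc [271.88870966 456.71130643  10.        ] [272.76471836 427.2309484   10.        ]
wristcam [ 73.67575255 625.76077932 385.44478132]
50 [228. 746.  50.] [251. 475.  50.]
100 [205. 728. 100.] [225. 497. 100.]
150 [182. 710. 150.] [198. 520. 150.]
200 [159. 692. 200.] [172. 542. 200.]
```

Run:
```python
from h import *
for z in (84,200,300,350,400,450,500):
    print(z,proj("side",(250,187,z)).round(),proj("top",(250,187,z)).round(),proj("top",(250,450,z)).round())
t=cv2.imread("pics/top0.png");s=cv2.imread("pics/side0.png")
cv2.imwrite("pics/t3.png",cv2.resize(t[290:350,0:210],None,fx=3.8,fy=3.8,interpolation=cv2.INTER_CUBIC))
cv2.imwrite("pics/s3.png",cv2.resize(s[0:180,150:290],None,fx=3.3,fy=3.3,interpolation=cv2.INTER_CUBIC))
```

```text
84 [240. 163.] [191. 318.] [101. 317.]
200 [236. 126.] [181. 319.] [ 85. 317.]
300 [233.  92.] [172. 319.] [ 69. 317.]
350 [231.  74.] [167. 319.] [ 60. 317.]
400 [230.  56.] [161. 319.] [ 50. 317.]
450 [228.  36.] [155. 319.] [ 40. 317.]
500 [226.  16.] [148. 319.] [ 29. 318.]
```

View pics/t3.png

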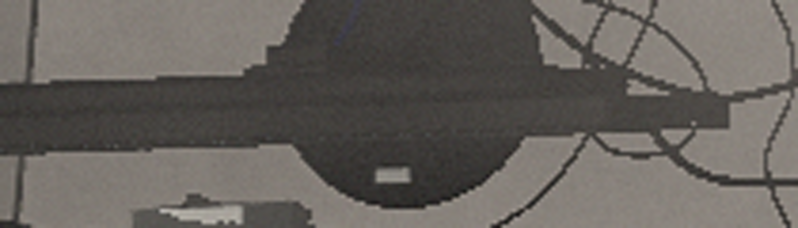

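View pics/s3.png

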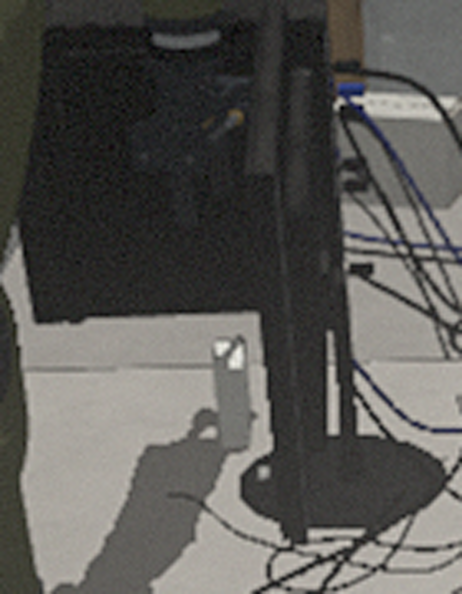

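Run:
```python
from h import *
T=lambda u,v:(170+(u+.5)/2.96-.5,150+(v+.5)/2.96-.5)
S=lambda u,v:(230+(u+.5)/3-.5,150+(v+.5)/3-.5)
at=lambda u,v,z:atz("top",*T(u,v),z); as_=lambda u,v,z:atz("side",*S(u,v),z)
print("vial",at(536,294,96),as_(270,309,96))
print("bottle",at(684,247,109),as_(353,418,109))
print("red",at(534,469,109)); 
print("tube cap end",at(606,171,10),as_(466,462,5)," tag",at(519,172,10),as_(451,379,8))
pts=np.array([at(u,v,26)[:2] for u,v in [(278,39),(334,47),(379,77),(409,122),(417,177),(403,230),(366,272),(317,298),(224,53),(180,87),(154,136),(150,189)]])
A=np.c_[2*pts,np.ones(len(pts))];x=np.linalg.lstsq(A,(pts**2).sum(1),rcond=None)[0]
print("axis top",x[:2],np.sqrt(x[2]+x[:2]@x[:2]),(np.hypot(*(pts-x[:2]).T)).round(1))
pts=np.array([as_(u,v,26)[:2] for u,v in [(294,254),(352,276),(419,284),(488,276),(538,251),(563,215),(560,182),(534,150),(486,127)]])
A=np.c_[2*pts,np.ones(len(pts))];x2=np.linalg.lstsq(A,(pts**2).sum(1),rcond=None)[0]
print("axis side",x2[:2],np.sqrt(x2[2]+x2[:2]@x2[:2]))
c=np.array([at(u,v,54)[:2] for u,v in [(192,162),(327,247),(265,350),(122,258)]]);print("bin rim",c,c.mean(0),np.linalg.norm(c-np.roll(c,-1,0),axis=1))
c2=np.array([as_(u,v,54)[:2] for u,v in [(293,82),(405,118),(317,212),(199,162)]]);print("bin rim side",c2,c2.mean(0),np.linalg.norm(c2-np.roll(c2,-1,0),axis=1))
print("collar",at(279,160,84))
for n,c_ in(("top",c.mean(0)),("side",c2.mean(0))):
  d=c_-(x[:2]);print(n,np.hypot(*d),np.degrees(np.arctan2(d[1],d[0])))
for n,cc in (("t",c),("s",c2)):
  for i,j in((0,1),(1,2),(2,3),(3,0)):
    d=cc[j]-cc[i];print(n,np.degrees(np.arctan2(d[1],d[0])).round(1),end=' ')
```

```text
vial [ 460.69182967 -280.23793777   96.        ] [ 459.81864692 -278.47452728   96.        ]
bottle [ 508.53901899 -427.26042779  109.        ] [ 509.97117071 -424.22354506  109.        ]
red [ 286.00464456 -278.84179817  109.        ]
tube cap end [ 604.15159177 -358.40805857   10.        ] [ 603.69271124 -358.68310891    5.        ]  tag [ 601.71727744 -265.64513467   10.        ] [ 604.93993244 -263.09477488    8.        ]
axis top [598.22870078 -16.25663173] 141.56095031692752 [141.1 142.2 141.3 141.8 141.3 142.3 140.5 141.9 141.3 141.7 141.6 141.7]
axis side [598.0475489  -17.61359675] 141.0608367283875
bin rim [[598.74547102  75.81937363]
 [511.55640803 -66.354619  ]
 [404.1404993   -5.45261688]
 [497.10047906 144.41808976]] [502.88571435  37.10755688] [166.77942584 123.47967974 176.35982124 122.62743676]
bin rim side [[502.92041397 141.19216225]
 [603.48458627  67.0686777 ]
 [509.87812894 -85.80214102]
 [409.50632048   1.36917989]] [506.44736241  30.9569697 ] [124.92975512 179.25305038 132.94111149 168.15665094]
collar [596.16262365 -17.54093124  84.        ]
top 109.26125428364524 150.7639314940874
side 103.21307200761797 152.77807790066748
t -121.5 t 150.4 t 58.2 t -34.0 s -36.4 s -121.5 s 139.0 s 56.3
```

Call:
{"name": "servo_tool", "arguments": {"motion": [[0,0,-15,0,0,0],[0,0,-50,0,0,0],[0,0,-90,0,0,0],[0,0,-130,0,0,0],[0,0,-170,0,0,0]], "fingers": 88}}

```text
t: 0.65
position: [147.2, 606.9, 424.0]
orientation: [[-0.972, 0.235, -0.0], [0.235, 0.972, -0.001], [-0.0, -0.001, -1.0]]
force: [0.3, 0.8, -0.3]
gripper_width: 1.001
```

Call:
{"name": "servo_tool", "arguments": {"motion": [[0,0,-40,0,0,0],[0,0,-80,0,0,0],[0,0,-120,0,0,0],[0,0,-150,0,0,0],[0,0,-165,0,0,0]]}}

```text
t: 1.15
position: [147.1, 607.6, 590.7]
orientation: [[-0.972, 0.236, 0.0], [0.236, 0.972, 0.004], [0.001, 0.004, -1.0]]
force: [-0.3, 0.6, 0.1]
gripper_width: 0.996
```

```bash
cat >> h.py <<'E'
from scipy.spatial.transform import Rotation as Ro
def Rd(yaw):
    a=np.radians(yaw); y=np.array([np.cos(a),np.sin(a),0]); z=np.array([0,0,-1.]); x=np.cross(y,z)
    return np.stack([x,y,z],1)
def plan(p,yaw):
    s=state();R=s["orientation"];d=R.T@(np.asarray(p,float)-s["position"])
    r=Ro.from_matrix(R.T@Rd(yaw)).as_rotvec(degrees=True)
    print("t%.2f pos"%s["t"],s["position"].round(1),"yaw %.1f"%np.degrees(np.arctan2(R[1,1],R[0,1])),"F",s["force"].round(1),"w %.1f"%(88.1*s["gripper_width"]))
    print("-> shift",d.round(1),"rot",r.round(1),"dist %.0f ang %.0f rows>=%.1f"%(np.linalg.norm(d),np.linalg.norm(r),max(np.linalg.norm(d)/50,np.linalg.norm(r)/8.59)))
def snap(n,f,crop=None,fx=1):
    im=get_image(n)
    if crop: im=im[crop[1]:crop[3],crop[0]:crop[2]]
    cv2.imwrite("pics/"+f,cv2.resize(im,None,fx=fx,fy=fx,interpolation=cv2.INTER_CUBIC) if fx!=1 else im)
E
python3 - <<'E'
from h import *
print(state()["joint_positions"].round(2))
plan((560,-150,585),0)
snap("wrist","w1.png");snap("top","t4.png")
E
```

```text
[-1.33  0.53 -0.19  0.83  0.1   1.78 -0.14]
t1.15 pos [147.1 607.6 590.7] yaw 76.4 F [-0.3  0.6  0.1] w 87.7
-> shift [-579.8 -639.     2.5] rot [ 0.2 -0.2 76.4] dist 863 ang 76 rows>=17.3
```

View pics/w1.png

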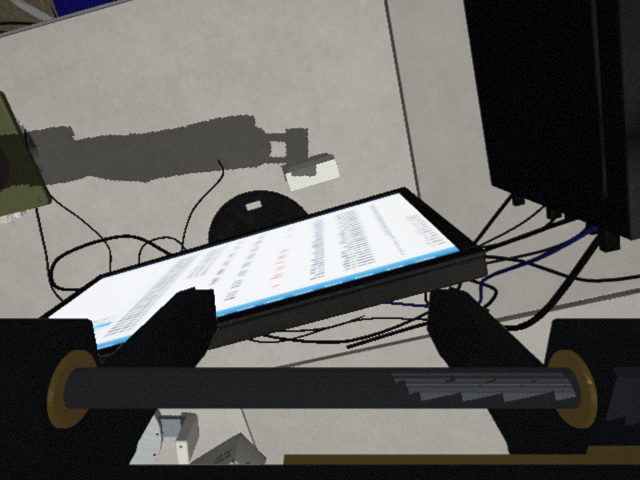

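View pics/t4.png

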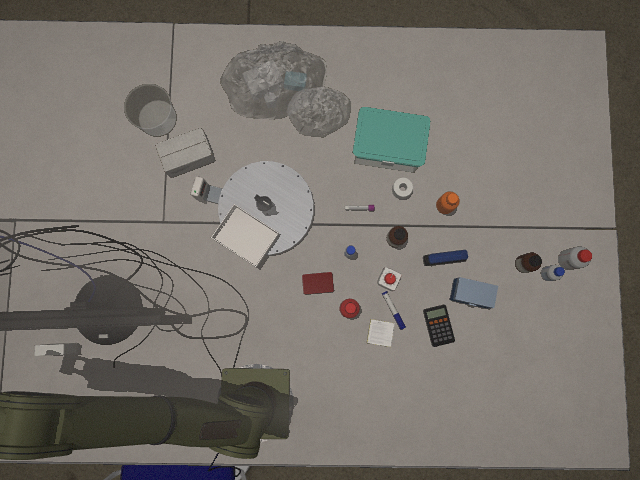

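Run:
```python
from h import *
c=get_calibration("wrist");o,_=ray(c,0,0);print(o)
for p in [(465,250),(485,275),(100,350),(403,188),(220,345)]:
    _,d=ray(c,*p)
    for x in(250,280): print(p,(o+d*(x-o[0])/d[0]).round())
```

```text
[ 73.58083612 626.02829753 723.01858142]
(465, 250) [250. 751. 308.]
(465, 250) [280. 772. 238.]
(485, 275) [250. 745. 378.]
(485, 275) [280. 765. 319.]
(100, 350) [250. 339. 355.]
(100, 350) [280. 290. 293.]
(403, 188) [250. 761. -83.]
(403, 188) [ 280.  784. -220.]
(220, 345) [250. 486. 401.]
(220, 345) [280. 462. 346.]
```

Call:
{"name": "servo_tool", "arguments": {"motion": [[-10,-11,0,0,0,0],[-35,-38,0,0,0,0],[-64,-70,0,0,0,0],[-93,-102,0,0,0,0],[-122,-134,0,0,0,0]]}}

```text
t: 1.75
position: [234.7, 446.2, 586.0]
orientation: [[-0.972, 0.236, -0.001], [0.236, 0.972, -0.003], [0.0, -0.003, -1.0]]
force: [-0.1, 0.1, 0.7]
gripper_width: 0.998
```

Call:
{"name": "servo_tool", "arguments": {"motion": [[-30,-33,0,0,0,0],[-60,-66,0,0,0,0],[-90,-99,0,0,0,0],[-120,-132,0,0,0,0],[-150,-165,0,0,0,0]]}}

```text
t: 2.25
position: [341.2, 250.4, 586.3]
orientation: [[-0.972, 0.236, -0.002], [0.236, 0.972, -0.002], [0.001, -0.002, -1.0]]
force: [1.5, 0.1, 0.8]
gripper_width: 0.995
```

Run:
```python
from h import *
print(state()["joint_positions"].round(2))
plan((603.5,-311.5,400),0)
```

```text
[-0.69  0.14 -0.06  1.45  0.01  1.55  0.58]
t2.25 pos [341.2 250.4 586.3] yaw 76.4 F [1.5 0.1 0.8] w 87.7
-> shift [-387.6 -483.9  186.7] rot [-0.1  0.  76.4] dist 648 ang 76 rows>=13.0
```

Call:
{"name": "servo_tool", "arguments": {"motion": [[-26,-32,10,0,0,5],[-52,-64,20,0,0,10],[-78,-96,30,0,0,15],[-104,-128,40,0,0,20],[-130,-160,50,0,0,25]]}}

```text
t: 2.75
position: [429.3, 64.8, 535.9]
orientation: [[-0.779, 0.627, -0.002], [0.627, 0.779, -0.0], [0.002, -0.002, -1.0]]
force: [-0.5, 0.5, 0.2]
gripper_width: 1.0
```

Run:
```python
from h import *
plan((603.5,-311.5,300),0)
```

```text
t2.75 pos [429.3  64.8 535.9] yaw 51.2 F [-0.5  0.5  0.2] w 88.1
-> shift [-372.  -183.4  235.7] rot [-0.1 -0.  51.2] dist 477 ang 51 rows>=9.5
```

Call:
{"name": "servo_tool", "arguments": {"motion": [[-35,-17,20,0,0,5],[-70,-34,42,0,0,10],[-106,-52,66,0,0,16],[-142,-70,90,0,0,22],[-178,-88,114,0,0,28]]}}

```text
t: 3.25
position: [513.2, -114.6, 421.3]
orientation: [[-0.392, 0.92, -0.002], [0.92, 0.393, 0.001], [0.001, -0.002, -1.0]]
force: [-0.0, 0.2, 1.1]
gripper_width: 1.003
```

Run:
```python
from h import *
plan((603.5,-311.5,250),0)
```

```text
t3.25 pos [ 513.2 -114.6  421.3] yaw 23.1 F [-0.   0.2  1.1] w 88.3
-> shift [-216.8    6.1  171. ] rot [-0.1 -0.1 23.1] dist 276 ang 23 rows>=5.5
```

Call:
{"name": "servo_tool", "arguments": {"motion": [[-38,1,28,0,0,5],[-77,2,58,0,0,10],[-116,3,88,0,0,15],[-154,4,118,0,0,20],[-185,5,140,0,0,23]]}}

```text
t: 3.75
position: [590.3, -282.5, 279.7]
orientation: [[-0.002, 1.0, -0.005], [1.0, 0.002, 0.001], [0.001, -0.005, -1.0]]
force: [0.4, -0.5, 0.5]
gripper_width: 1.001
```

Call:
{"name": "servo_tool", "arguments": {"motion": [[-20,0,20,0,0,0],[-30,0,40,0,0,0],[-30,0,50,0,0,0]]}}

```text
t: 4.05
position: [589.3, -312.3, 230.2]
orientation: [[-0.003, 1.0, -0.006], [1.0, 0.003, 0.001], [0.001, -0.006, -1.0]]
force: [-0.6, 0.2, -0.5]
gripper_width: 1.001
```

Run:
```python
from h import *
print(state()["joint_positions"].round(2))
plan((603.5,-311.5,16),0)
import pickle
pickle.dump(get_calibration("wrist"),open("wc.pkl","wb"))
snap("wrist","w2.png")
```

```text
[ 0.23  0.8   0.37  1.46 -0.32  0.94  0.69]
t4.05 pos [ 589.3 -312.3  230.2] yaw 0.2 F [-0.6  0.2 -0.5] w 88.2
-> shift [  0.5  15.4 214.1] rot [-0.3 -0.1  0.2] dist 215 ang 0 rows>=4.3
```

View pics/w2.png

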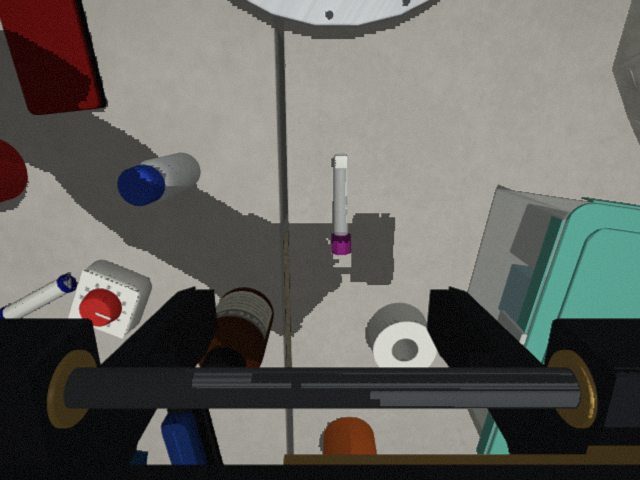

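Run:
```python
from h import *
import pickle
c=pickle.load(open("wc.pkl","rb"))
print(atz(c,340,155,13),atz(c,342,255,8),atz(c,341,205,12))
print("vial top",atz(c,141,185,96),"timer",atz(c,105,290,43))
```

```text
[ 604.44220963 -266.78057757   13.        ] [ 608.0816334  -362.01622368    8.        ] [ 606.116386   -311.94356211   12.        ]
vial top [ 464.08916847 -280.14045078   96.        ] timer [ 394.06475513 -383.78043456   43.        ]
```

Run:
```python
from h import *
import pickle
c=pickle.load(open("wc.pkl","rb"))
for z in (0,50,100,150): print(z,atz(c,500,187,z).round(),atz(c,570,207,z).round(),atz(c,498,370,z).round(), atz("top",353,162,z).round())
plan((605,-312,100),0)
```

```text
0 [ 755. -297.    0.] [ 824. -316.    0.] [ 780. -496.    0.] [ 753. -290.    0.]
50 [ 732. -288.   50.] [ 792. -305.   50.] [ 754. -460.   50.] [ 739. -288.   50.]
100 [ 710. -280.  100.] [ 759. -294.  100.] [ 728. -425.  100.] [ 725. -285.  100.]
150 [ 687. -272.  150.] [ 727. -283.  150.] [ 702. -389.  150.] [ 711. -282.  150.]
t4.10 pos [ 589.5 -310.4  229.5] yaw 0.3 F [-0.6 -0.1 -0.3] w 87.7
-> shift [ -2.1  16.3 129.4] rot [-0.4 -0.2  0.3] dist 130 ang 0 rows>=2.6
```

Call:
{"name": "servo_tool", "arguments": {"motion": [[0,4,25,0,0,0],[-1,8,65,0,0,0],[-2,12,105,0,0,0],[-2,16,135,0,0,0],[-2,16,160,0,0,0]], "fingers": 50}}

```text
t: 4.6
position: [608.5, -310.5, 72.1]
orientation: [[-0.008, 1.0, -0.0], [1.0, 0.008, 0.002], [0.002, -0.0, -1.0]]
force: [-0.4, -0.3, 0.2]
gripper_width: 0.582
```

Run:
```python
from h import *
plan((605,-312,17),0)
c=get_calibration("wrist")
snap("wrist","w3.png")
print(proj(c,(605,-267,13)),proj(c,(606,-361,8)))
```

```text
t4.60 pos [ 608.5 -310.5   72.1] yaw 0.5 F [-0.4 -0.3  0.2] w 51.3
-> shift [-1.5 -3.5 55.1] rot [-0.  -0.1  0.5] dist 55 ang 0 rows>=1.1
[314.80026647 187.70670595] [316.26894513 347.64350889]
```

View pics/w3.png

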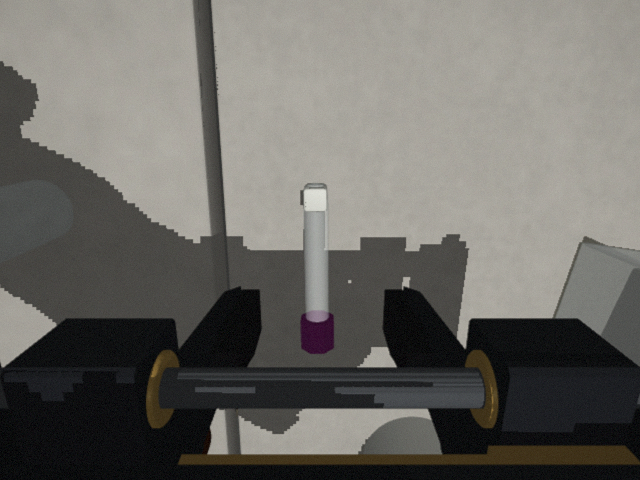

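Call:
{"name": "servo_tool", "arguments": {"motion": [[0,-2,15,0,0,0],[-1,-3,35,0,0,0],[-1,-3,48,0,0,0],[-1,-3,54,0,0,0],[-1,-3,54,0,0,0]]}}

```text
t: 5.15
position: [605.1, -313.5, 19.5]
orientation: [[-0.007, 1.0, -0.0], [1.0, 0.007, 0.0], [0.0, -0.0, -1.0]]
force: [-0.3, 0.7, -1.4]
gripper_width: 0.563
```

Call:
{"name": "servo_tool", "arguments": {"motion": [[0,0,0,0,0,0],[0,0,0,0,0,0],[0,0,0,0,0,0],[0,0,0,0,0,0],[0,0,0,0,0,0]], "fingers": 0, "squeeze": 12}}

```text
t: 5.65
position: [605.3, -314.0, 19.9]
orientation: [[-0.007, 1.0, 0.0], [1.0, 0.007, -0.0], [-0.0, 0.0, -1.0]]
force: [-0.3, -0.2, 0.5]
gripper_width: 0.144
```

Call:
{"name": "servo_tool", "arguments": {"motion": [[0,0,0,0,0,0],[0,0,0,0,0,0]]}}

```text
t: 5.85
position: [605.2, -314.0, 19.9]
orientation: [[-0.007, 1.0, 0.0], [1.0, 0.007, 0.0], [0.0, 0.0, -1.0]]
force: [-0.8, -0.0, 2.0]
gripper_width: 0.146
```

Call:
{"name": "servo_tool", "arguments": {"motion": [[0,0,-10,0,0,0],[0,0,-35,0,0,0],[0,0,-70,0,0,0],[0,0,-110,0,0,0],[0,0,-150,0,0,0]], "squeeze": 20}}

```text
t: 6.35
position: [604.8, -313.9, 171.5]
orientation: [[-0.006, 1.0, -0.0], [1.0, 0.006, 0.0], [0.0, -0.0, -1.0]]
force: [0.5, -0.4, -0.9]
gripper_width: 0.14
```

Run:
```python
from h import *
plan((482.7,-3.5,170),60.5)
snap("wrist","w4.png")
```

```text
t6.35 pos [ 604.8 -313.9  171.5] yaw 0.4 F [ 0.5 -0.4 -0.9] w 12.3
-> shift [ 311.1 -120.1    1.6] rot [ -0.   -0.  -60.1] dist 334 ang 60 rows>=7.0
```

View pics/w4.png

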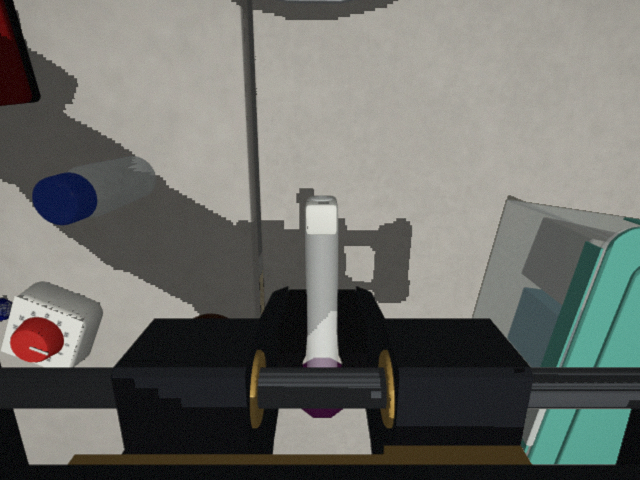

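Tube held between the pads, straight. Carry to the bin.

Call:
{"name": "servo_tool", "arguments": {"motion": [[20,-8,0,0,0,-5],[55,-22,0,0,0,-12],[93,-36,0,0,0,-20],[130,-50,0,0,0,-28],[167,-64,0,0,0,-36]]}}

```text
t: 6.9
position: [539.4, -146.1, 170.3]
orientation: [[-0.598, 0.802, 0.001], [0.802, 0.598, -0.0], [-0.001, 0.001, -1.0]]
force: [-0.0, 0.6, -0.6]
gripper_width: 0.14
```

Run:
```python
from h import *
plan((482.7,-3.5,170),60.5)
```

```text
t6.90 pos [ 539.4 -146.1  170.3] yaw 36.7 F [-0.   0.6 -0.6] w 12.3
-> shift [148.2  39.7   0.2] rot [  0.    0.  -23.8] dist 153 ang 24 rows>=3.1
```

Call:
{"name": "servo_tool", "arguments": {"motion": [[35,9,0,0,0,-6],[72,19,0,0,0,-12],[108,29,0,0,0,-18],[138,37,0,0,0,-23],[148,40,0,0,0,-24]]}}

```text
t: 7.4
position: [483.2, -1.3, 170.1]
orientation: [[-0.872, 0.489, -0.001], [0.489, 0.872, 0.002], [0.002, 0.001, -1.0]]
force: [1.3, -0.0, -0.3]
gripper_width: 0.139
```

Run:
```python
from h import *
plan((482.7,-3.5,48),60.5)
c=get_calibration("wrist")
snap("wrist","w5.png")
B=np.array([502.3,37.2]);ex=np.array([np.cos(np.radians(150.5)),np.sin(np.radians(150.5))]);ey=np.array([-ex[1],ex[0]])
for a,b in ((-60,-80),(60,-80),(60,80),(-60,80)): print(a,b,proj(c,[*(B+a*ex+b*ey),54]).round(),proj(c,[*(B+a*ex+b*ey),29]).round())
```

```text
t7.40 pos [483.2  -1.3 170.1] yaw 60.7 F [ 1.3 -0.  -0.3] w 12.2
-> shift [ -0.9  -2.3 122.1] rot [ 0.1 -0.1  0.2] dist 122 ang 0 rows>=2.4
-60 -80 [493. 315.] [479. 299.]
60 -80 [518. 142.] [501. 140.]
60 80 [261. 141.] [266. 139.]
-60 80 [268. 315.] [272. 299.]
```

View pics/w5.png

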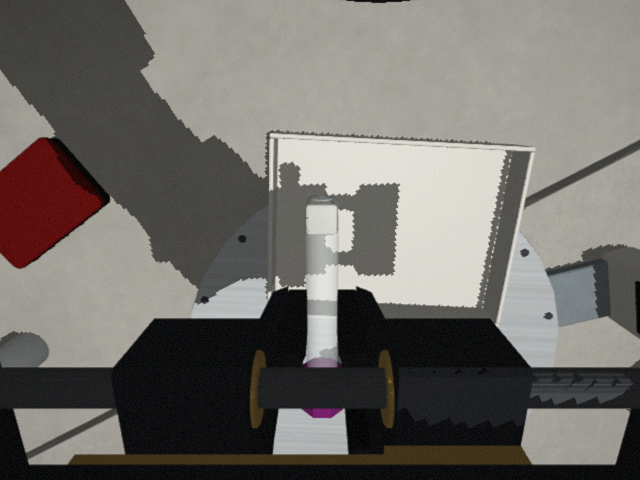

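Run:
```python
from h import *
c=get_calibration("wrist")
im=cv2.imread("pics/w5.png")[110:330,230:560]
cv2.imwrite("pics/w5c.png",cv2.resize(im,None,fx=2.4,fy=2.4,interpolation=cv2.INTER_CUBIC))
t=cv2.imread("pics/top0.png")[180:290,190:310]
cv2.imwrite("pics/t5.png",cv2.resize(t,None,fx=5,fy=5,interpolation=cv2.INTER_CUBIC))
```

```text
(no output)
```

View pics/w5c.png

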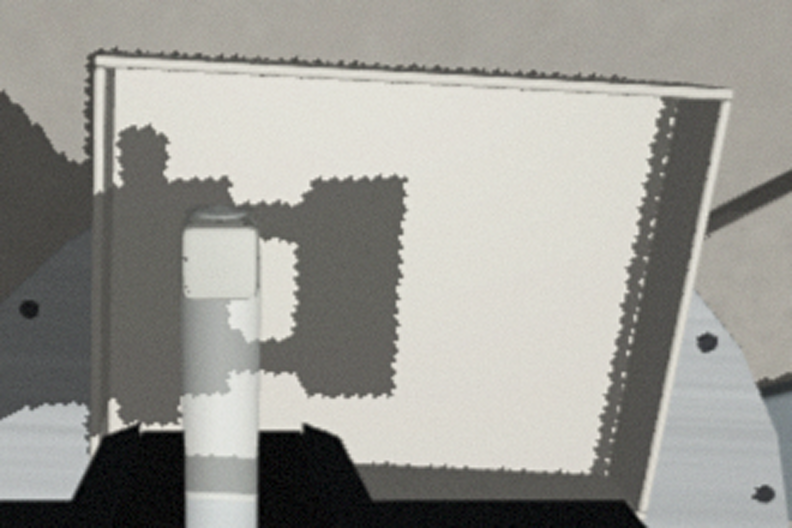

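View pics/t5.png

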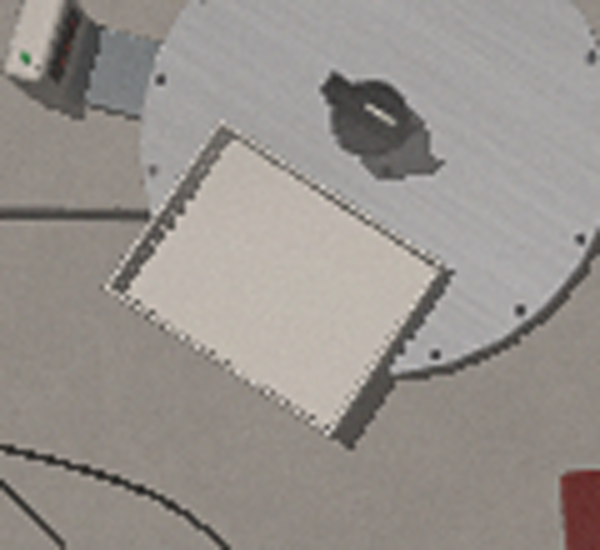

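Run:
```python
from h import *
c=get_calibration("wrist")
from scipy.optimize import least_squares
W=[(230+u/2.4,110+v/2.4) for u,v in((95,57),(731,92))]
P=np.array([atz(c,*p,54)[:2] for p in W]);print(P,np.linalg.norm(P[1]-P[0]),np.degrees(np.arctan2(*(P[1]-P[0])[::-1])))
T=[(189.6+u/5,179.6+v/5) for u,v in((222,125),(452,270),(333,437),(107,290))]
Q=np.array([atz("top",*p,54)[:2] for p in T]);print(Q,np.linalg.norm(Q-np.roll(Q,-1,0),axis=1))
A=np.array([598.1,-17])
def model(th):
    ex=np.array([np.cos(th),np.sin(th)]);ey=np.array([-ex[1],ex[0]]);return A+110*ex,ex,ey
def f(x):
    A2=A+x[1:3]
    B,ex,ey=model(x[0]); B=B+x[1:3]
    q=[B-63*ex-83*ey,B-63*ex+83*ey,B+63*ex+83*ey,B+63*ex-83*ey]
    w=[B+63*ex+83*ey,B+63*ex-83*ey]
    return np.r_[(np.array(q)-Q).ravel(),(np.array(w)-P).ravel(),x[1:3]*2]
r=least_squares(f,[np.radians(149),0,0]);print(np.degrees(r.x[0]),r.x[1:],r.fun.round(1))
print(model(r.x[0])[0]+r.x[1:3])
```

```text
[[410.00730785   4.21553398]
 [498.74566212 143.89149291]] 165.4807209902961 57.57155680540474
[[598.09213146  77.43636135]
 [510.05299342 -65.95674014]
 [406.78513706   3.69427993]
 [494.73916572 143.97499112]] [168.26310166 124.56128915 165.57351567 122.91958663]
147.84920923631245 [-0.47102922 -0.90134428] [ 3.9 -0.1  3.6  2.8  0.2  0.2  0.6  0.5 -3.  -0.3 -3.4  0.5 -0.9 -1.8]
[504.49741338  40.63508042]
```

Run:
```python
from h import *
plan((483.6,0.8,51),57.85)
```

```text
t7.45 pos [483.5  -1.2 170. ] yaw 60.7 F [-0.1  0.5 -0. ] w 12.3
-> shift [  0.7   1.6 119. ] rot [ 0.1 -0.1  2.8] dist 119 ang 3 rows>=2.4
```

Call:
{"name": "servo_tool", "arguments": {"motion": [[0,1,15,0,0,1],[1,2,45,0,0,3],[1,2,80,0,0,3],[1,2,105,0,0,3],[1,2,116,0,0,3]]}}

```text
t: 7.95
position: [484.6, -4.2, 51.8]
orientation: [[-0.84, 0.542, -0.002], [0.542, 0.84, -0.002], [0.0, -0.002, -1.0]]
force: [0.2, 0.2, 0.3]
gripper_width: 0.14
```

Call:
{"name": "servo_tool", "arguments": {"motion": [[0,0,1,0,0,0],[0,0,3,0,0,0],[0,0,3,0,0,0]]}}

```text
t: 8.25
position: [485.4, -2.6, 51.6]
orientation: [[-0.842, 0.54, 0.002], [0.54, 0.842, -0.0], [-0.002, 0.001, -1.0]]
force: [0.7, -0.6, -0.2]
gripper_width: 0.14
```

Call:
{"name": "servo_tool", "arguments": {"motion": [[0,0,2,0,0,0],[0,0,2,0,0,0],[0,0,2,0,0,0]]}}

```text
t: 8.55
position: [485.5, -2.4, 50.3]
orientation: [[-0.842, 0.539, 0.003], [0.539, 0.842, -0.0], [-0.002, 0.002, -1.0]]
force: [-1.0, -0.1, 9.2]
gripper_width: 0.139
```

Call:
{"name": "servo_tool", "arguments": {"motion": [[0,0,0,0,0,0],[0,0,0,0,0,0],[0,0,0,0,0,0]], "fingers": 22}}

```text
t: 8.85
position: [484.8, -2.2, 48.9]
orientation: [[-0.842, 0.539, 0.001], [0.539, 0.842, 0.0], [-0.0, 0.0, -1.0]]
force: [0.6, -0.6, -0.2]
gripper_width: 0.25
```

Call:
{"name": "servo_tool", "arguments": {"motion": [[0,0,-10,0,0,0],[0,0,-40,0,0,0],[0,0,-80,0,0,0],[0,0,-120,0,0,0],[0,0,-150,0,0,0]]}}

```text
t: 9.35
position: [484.7, -2.3, 201.4]
orientation: [[-0.842, 0.539, 0.002], [0.539, 0.842, 0.0], [-0.001, 0.001, -1.0]]
force: [0.9, -0.6, -0.7]
gripper_width: 0.249
```

Run:
```python
from h import *
plan((509,-426,230),-32)
snap("wrist","w6.png")
```

```text
t9.35 pos [484.7  -2.3 201.4] yaw 57.4 F [ 0.9 -0.6 -0.7] w 22.0
-> shift [-249.  -343.6  -28.6] rot [ 0.1  0.  89.4] dist 425 ang 89 rows>=10.4
```

View pics/w6.png

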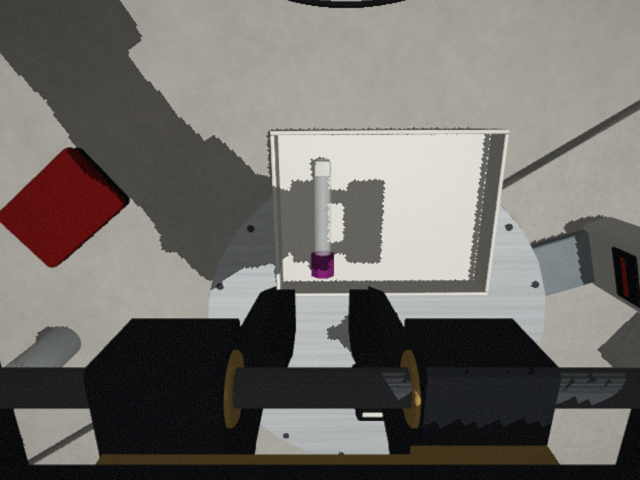

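Call:
{"name": "servo_tool", "arguments": {"motion": [[-20,-28,-5,0,0,7],[-45,-62,-10,0,0,15],[-70,-97,-15,0,0,23],[-95,-132,-20,0,0,31],[-120,-166,-25,0,0,39]], "fingers": 88}}

```text
t: 9.9
position: [495.6, -208.3, 224.3]
orientation: [[-0.31, 0.951, 0.0], [0.951, 0.31, 0.001], [0.0, 0.0, -1.0]]
force: [1.2, 0.3, -0.8]
gripper_width: 0.677
```

Run:
```python
from h import *
plan((509,-426,230),-32)
```

```text
t9.90 pos [ 495.6 -208.3  224.3] yaw 18.0 F [ 1.2  0.3 -0.8] w 59.6
-> shift [-211.1  -54.7   -5.8] rot [ 0. -0. 50.] dist 218 ang 50 rows>=5.8
```

Call:
{"name": "servo_tool", "arguments": {"motion": [[-40,-10,-1,0,0,8],[-80,-20,-2,0,0,16],[-120,-31,-3,0,0,24],[-160,-41,-4,0,0,32],[-195,-50,-5,0,0,40]]}}

```text
t: 10.4
position: [509.6, -409.5, 229.1]
orientation: [[0.375, 0.927, 0.0], [0.927, -0.375, 0.0], [0.0, 0.0, -1.0]]
force: [0.4, -0.7, 0.4]
gripper_width: 0.997
```

Call:
{"name": "servo_tool", "arguments": {"motion": [[-9,7,0,0,0,6],[-16,10,0,0,0,10],[-16,10,0,0,0,10]]}}

```text
t: 10.7
position: [512.8, -427.1, 228.5]
orientation: [[0.526, 0.851, -0.001], [0.851, -0.526, -0.0], [-0.001, -0.0, -1.0]]
force: [0.2, -0.5, 0.9]
gripper_width: 1.0
```

Run:
```python
from h import *
plan((509,-426,80),-32)
c=get_calibration("wrist")
snap("wrist","w7.png");snap("top","t7.png")
for z in(0,109): print(proj(c,(509,-426,z)))
```

```text
t10.70 pos [ 512.8 -427.1  228.5] yaw -31.7 F [ 0.2 -0.5  0.9] w 88.1
-> shift [ -1.   -3.8 148.5] rot [-0.   0.   0.3] dist 149 ang 0 rows>=3.0
[317.8241971  203.79572741]
[316.26185703 237.79590129]
```

View pics/w7.png

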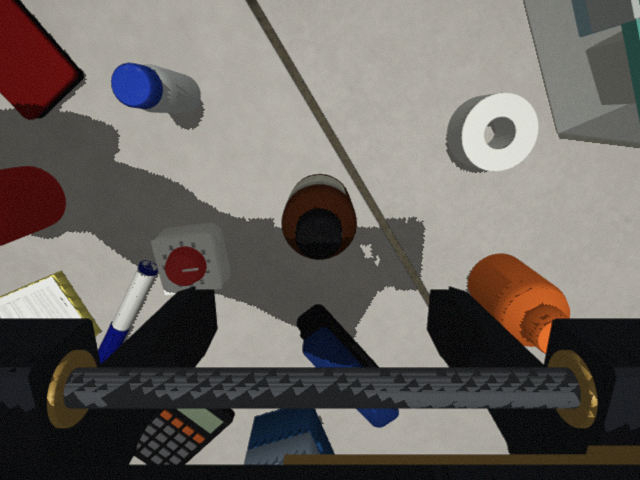

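Run:
```python
from h import *
plan((512,-424.5,72),-32)
print(atz("wrist",320,231,109))
```

```text
t10.80 pos [ 513.4 -425.5  228.6] yaw -31.5 F [ 0.3 -0.1  0.5] w 88.4
-> shift [ -0.   -1.5 156.6] rot [-0.1 -0.   0.5] dist 157 ang 0 rows>=3.1
[ 514.25810522 -421.41370814  109.        ]
```

Call:
{"name": "servo_tool", "arguments": {"motion": [[1,-1,20,0,0,0],[1,-1,60,0,0,0],[1,-1,100,0,0,0],[1,-1,135,0,0,0],[1,-1,155,0,0,0]]}}

```text
t: 11.3
position: [512.5, -422.0, 70.8]
orientation: [[0.522, 0.853, -0.003], [0.853, -0.522, 0.004], [0.002, -0.004, -1.0]]
force: [-0.7, 1.0, -0.4]
gripper_width: 1.004
```

Run:
```python
from h import *
plan((513,-423.5,72),-32)
snap("wrist","w8.png")
```

```text
t11.30 pos [ 512.5 -422.    70.8] yaw -31.5 F [-0.7  1.  -0.4] w 88.5
-> shift [-1.   1.2 -1.2] rot [-0.3 -0.1  0.5] dist 2 ang 1 rows>=0.1
```

View pics/w8.png

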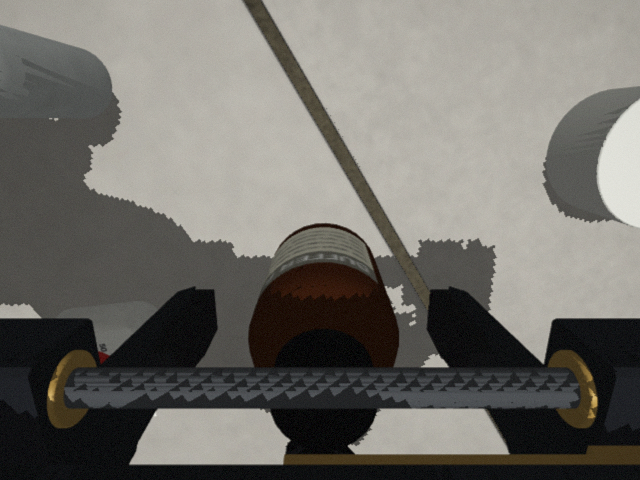

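Call:
{"name": "servo_tool", "arguments": {"motion": [[0,0,0,0,0,0],[0,0,0,0,0,0],[0,0,0,0,0,0],[0,0,0,0,0,0],[0,0,0,0,0,0]], "fingers": 0, "squeeze": 20}}

```text
t: 11.85
position: [513.7, -425.1, 75.1]
orientation: [[0.524, 0.852, 0.001], [0.852, -0.524, -0.001], [-0.0, 0.002, -1.0]]
force: [-1.4, 0.8, 6.2]
gripper_width: 0.65
```

Call:
{"name": "servo_tool", "arguments": {"motion": [[0,0,0,0,0,0],[0,0,-10,0,0,0],[0,0,-30,0,0,0],[0,0,-65,0,0,0],[0,0,-105,0,0,0]]}}

```text
t: 12.35
position: [512.6, -424.0, 179.1]
orientation: [[0.524, 0.851, -0.002], [0.851, -0.524, 0.002], [0.0, -0.003, -1.0]]
force: [0.4, -0.8, -0.6]
gripper_width: 0.653
```

Run:
```python
from h import *
B=np.array([505,40.5]);th=np.radians(147.85);ex=np.array([np.cos(th),np.sin(th)]);ey=np.array([-ex[1],ex[0]])
print(B-45*ey)
plan((*(B-45*ey),200),-32.15)
snap("wrist","w9.png")
```

```text
[528.94619337  78.59960398]
t12.35 pos [ 512.6 -424.   179.1] yaw -31.6 F [ 0.4 -0.8 -0.6] w 57.5
-> shift [ 436.5 -249.7  -20. ] rot [-0.2 -0.   0.5] dist 503 ang 1 rows>=10.1
```

View pics/w9.png

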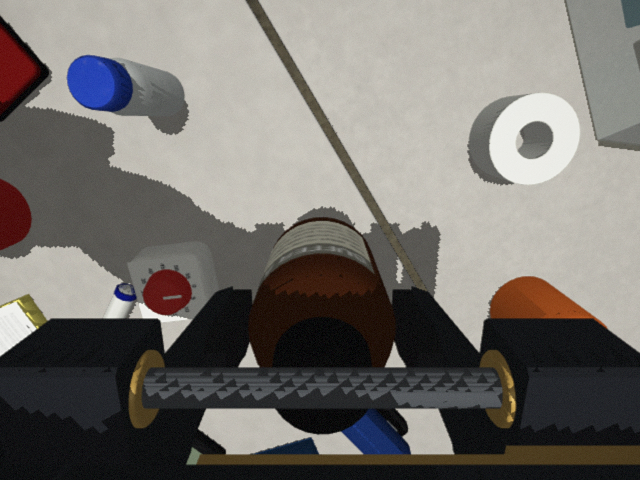

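Call:
{"name": "servo_tool", "arguments": {"motion": [[17,-10,-5,0,0,0],[50,-29,-10,0,0,0],[88,-50,-15,0,0,0],[128,-73,-20,0,0,0],[168,-96,-20,0,0,0]]}}

```text
t: 12.9
position: [519.9, -230.1, 199.7]
orientation: [[0.525, 0.851, 0.002], [0.851, -0.525, -0.001], [0.001, 0.002, -1.0]]
force: [1.0, -1.0, -1.3]
gripper_width: 0.649
```

Call:
{"name": "servo_tool", "arguments": {"motion": [[40,-23,0,0,0,0],[80,-46,0,0,0,0],[120,-69,0,0,0,0],[160,-91,0,0,0,0],[200,-114,0,0,0,0]]}}

```text
t: 13.4
position: [527.5, 0.6, 199.2]
orientation: [[0.524, 0.851, 0.001], [0.851, -0.524, 0.0], [0.001, 0.001, -1.0]]
force: [1.0, 0.0, -0.6]
gripper_width: 0.653
```

Call:
{"name": "servo_tool", "arguments": {"motion": [[32,-18,0,0,0,0],[54,-31,0,0,0,0],[66,-38,0,0,0,0],[68,-39,0,0,0,0]]}}

```text
t: 13.8
position: [529.9, 78.7, 198.7]
orientation: [[0.522, 0.853, 0.0], [0.853, -0.522, 0.001], [0.001, -0.0, -1.0]]
force: [-0.4, -0.7, -0.6]
gripper_width: 0.651
```

Run:
```python
from h import *
plan((529,78.6,102),-32.15)
snap("wrist","w10.png"); snap("top","t10.png",(160,120,360,300),4)
```

```text
t13.80 pos [529.9  78.7 198.7] yaw -31.5 F [-0.4 -0.7 -0.6] w 57.3
-> shift [-0.6 -0.6 96.7] rot [-0.  -0.   0.7] dist 97 ang 1 rows>=1.9
```

View pics/w10.png

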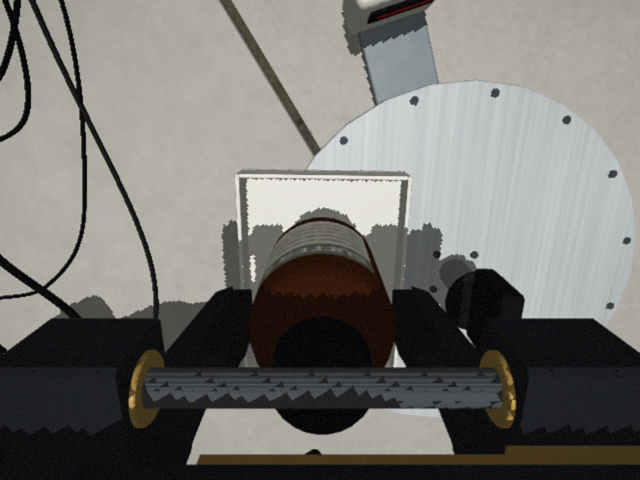

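View pics/t10.png

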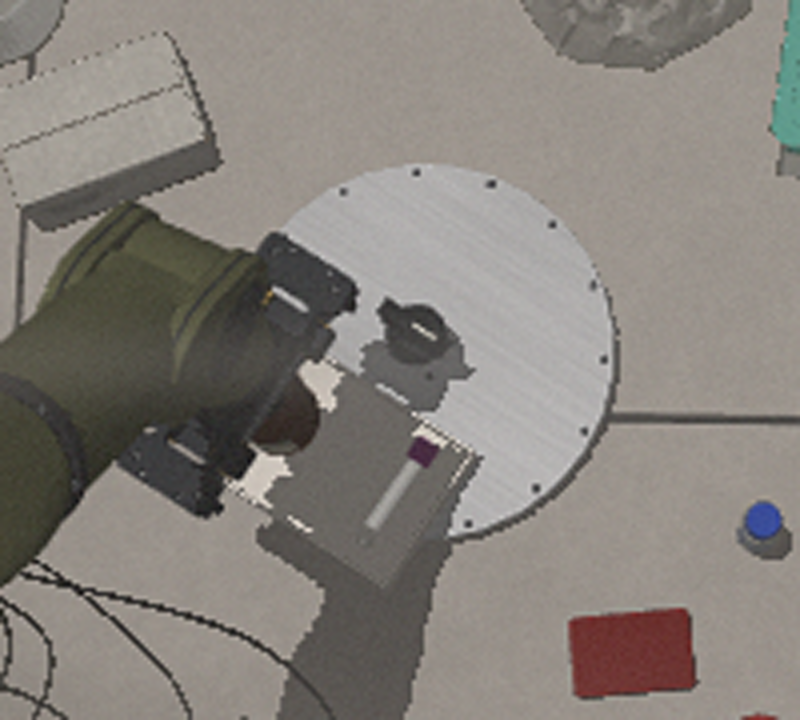

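Run:
```python
from h import *
B=np.array([505,40.5]);th=np.radians(147.85);ex=np.array([np.cos(th),np.sin(th)]);ey=np.array([-ex[1],ex[0]])
c=get_calibration("wrist")
for p in ((324,177),(248,178),(400,179)):
    q=atz(c,*p,54);print(q,ex@(q[:2]-B),ey@(q[:2]-B))
s=state();d=s["position"][:2]-B;print(ex@d,ey@d,s["position"])
```

```text
[550.56877479 105.92057049  54.        ] -3.768414269038617 -79.63770045147422
[504.16880906 133.77736142  54.        ] 50.34012842334415 -78.53170380046099
[595.90868199  76.20933464  54.        ] -57.96626998635704 -78.60951967975784
-2.363464999539246 -43.238700107224695 [530.00998565  75.8506969  198.98347851]
```

Call:
{"name": "servo_tool", "arguments": {"motion": [[0,0,15,0,0,0],[0,0,45,0,0,0],[0,0,72,0,0,0],[0,0,88,0,0,0],[0,0,91,0,0,0]]}}

```text
t: 14.4
position: [529.0, 74.5, 106.4]
orientation: [[0.527, 0.85, -0.003], [0.85, -0.527, -0.001], [-0.003, -0.002, -1.0]]
force: [-0.3, 0.1, -0.5]
gripper_width: 0.651
```

Call:
{"name": "servo_tool", "arguments": {"motion": [[0,0,1,0,0,0],[0,0,2,0,0,0],[0,0,3,0,0,0]]}}

```text
t: 14.7
position: [530.6, 76.7, 105.6]
orientation: [[0.525, 0.851, 0.002], [0.851, -0.525, 0.0], [0.001, 0.002, -1.0]]
force: [0.5, 0.5, -1.2]
gripper_width: 0.652
```

Call:
{"name": "servo_tool", "arguments": {"motion": [[0,0,1,0,0,0],[0,0,2,0,0,0],[0,0,2,0,0,0]]}}

```text
t: 15.0
position: [530.5, 77.3, 104.0]
orientation: [[0.524, 0.851, 0.002], [0.851, -0.524, 0.001], [0.002, 0.001, -1.0]]
force: [-1.5, 1.3, 8.4]
gripper_width: 0.651
```

Call:
{"name": "servo_tool", "arguments": {"motion": [[0,0,1,0,0,0],[0,0,1,0,0,0]]}}

```text
t: 15.2
position: [530.7, 77.5, 103.9]
orientation: [[0.525, 0.851, 0.003], [0.851, -0.525, 0.002], [0.003, 0.001, -1.0]]
force: [-2.8, 1.3, 16.6]
gripper_width: 0.656
```

Call:
{"name": "servo_tool", "arguments": {"motion": [[0,0,-1,0,0,0],[0,0,-1,0,0,0],[0,0,-1,0,0,0],[0,0,-1,0,0,0]], "fingers": 80}}

```text
t: 15.6
position: [529.8, 77.1, 102.5]
orientation: [[0.524, 0.852, -0.0], [0.852, -0.524, -0.0], [-0.0, -0.0, -1.0]]
force: [-0.3, -0.2, -0.5]
gripper_width: 0.91
```

Call:
{"name": "servo_tool", "arguments": {"motion": [[0,0,-10,0,0,0],[0,0,-35,0,0,0],[0,0,-75,0,0,0],[0,0,-115,0,0,0],[0,0,-130,0,0,0]]}}

```text
t: 16.1
position: [531.4, 76.5, 236.6]
orientation: [[0.525, 0.851, 0.005], [0.851, -0.525, 0.0], [0.003, 0.005, -1.0]]
force: [0.9, -0.2, -0.8]
gripper_width: 0.906
```

Run:
```python
from h import *
plan((461,-279,235),-32)
snap("wrist","w11.png")
```

```text
t16.10 pos [531.4  76.5 236.6] yaw -31.7 F [ 0.9 -0.2 -0.8] w 79.8
-> shift [-339.5  126.7    1.2] rot [ 0.3 -0.2  0.3] dist 362 ang 0 rows>=7.2
```

View pics/w11.png

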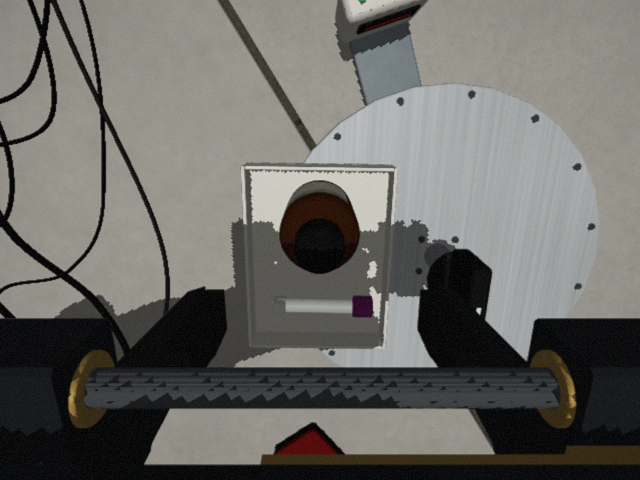

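Run:
```python
from h import *
B=np.array([505,40.5]);th=np.radians(147.85);ex=np.array([np.cos(th),np.sin(th)]);ey=np.array([-ex[1],ex[0]])
c=get_calibration("wrist")
def bc(p,z):
    q=atz(c,*p,z)[:2]-B;return (ex@q).round(1),(ey@q).round(1)
for n,p,z in(("cap",(320,247),138),("foot top row",(319,181),45),("tubecap",(362,306),39),("tagend",(277,301),38),("wallN",(322,347),54),("wallF",(322,166),54),("L",(247,255),54),("R",(390,255),54)): print(n,bc(p,z))
```

```text
cap (np.float64(-3.0), np.float64(-44.5))
foot top row (np.float64(-2.2), np.float64(-72.0))
tubecap (np.float64(-43.2), np.float64(46.1))
tagend (np.float64(36.5), np.float64(41.8))
wallN (np.float64(-5.8), np.float64(80.6))
wallF (np.float64(-4.5), np.float64(-85.4))
L (np.float64(59.3), np.float64(-9.3))
R (np.float64(-63.7), np.float64(-10.0))
```

Call:
{"name": "servo_tool", "arguments": {"motion": [[-20,8,0,0,0,0],[-60,22,0,0,0,0],[-104,39,0,0,0,0],[-148,55,0,0,0,0],[-192,72,0,0,0,0]], "fingers": 70}}

```text
t: 16.65
position: [489.5, -125.5, 232.4]
orientation: [[0.524, 0.852, -0.001], [0.852, -0.524, 0.0], [-0.0, -0.001, -1.0]]
force: [0.7, -0.6, -0.1]
gripper_width: 0.791
```

Call:
{"name": "servo_tool", "arguments": {"motion": [[-44,16,0,0,0,0],[-86,32,5,0,0,0],[-120,45,10,0,0,0],[-140,52,15,0,0,0],[-146,54,15,0,0,0]]}}

```text
t: 17.15
position: [458.0, -279.5, 217.1]
orientation: [[0.528, 0.849, -0.002], [0.849, -0.528, -0.001], [-0.002, -0.001, -1.0]]
force: [-0.7, 0.4, 0.5]
gripper_width: 0.794
```

Call:
{"name": "servo_tool", "arguments": {"motion": [[0,0,10,0,0,0],[0,0,15,0,0,0]]}}

```text
t: 17.35
position: [460.2, -274.7, 201.5]
orientation: [[0.523, 0.853, -0.001], [0.853, -0.523, 0.002], [0.001, -0.002, -1.0]]
force: [0.5, 0.2, -0.3]
gripper_width: 0.793
```

Run:
```python
from h import *
plan((462,-279.5,68),-32)
snap("wrist","w12.png")
c=get_calibration("wrist");print(proj(c,(462,-279.5,96)),proj(c,(462,-279.5,0)))
```

```text
t17.35 pos [ 460.2 -274.7  201.5] yaw -31.5 F [ 0.5  0.2 -0.3] w 69.9
-> shift [ -3.4   4.4 133.5] rot [-0.1 -0.1  0.5] dist 134 ang 1 rows>=2.7
[329.4250049  248.35241515] [327.69059797 213.59161984]
```

View pics/w12.png

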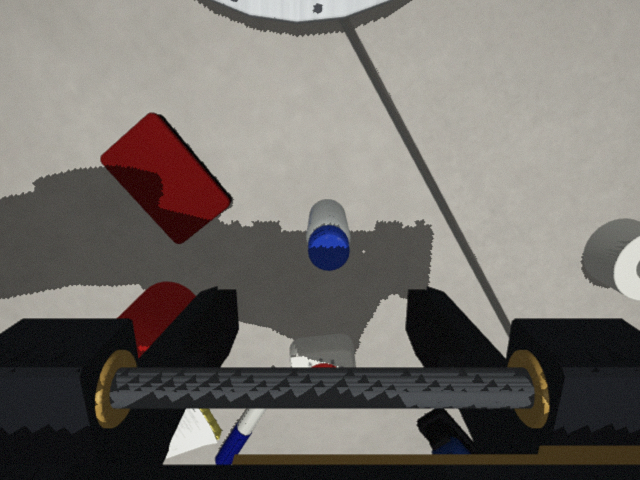

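Call:
{"name": "servo_tool", "arguments": {"motion": [[-1,1,15,0,0,0],[-2,3,50,0,0,0],[-3,4,90,0,0,0],[-3,4,118,0,0,0],[-3,4,132,0,0,0]]}}

```text
t: 17.9
position: [461.4, -278.7, 68.1]
orientation: [[0.522, 0.853, -0.003], [0.853, -0.522, 0.003], [0.001, -0.004, -1.0]]
force: [-0.1, 0.7, 0.1]
gripper_width: 0.797
```

Call:
{"name": "servo_tool", "arguments": {"motion": [[0,0,0,0,0,0],[0,0,0,0,0,0]]}}

```text
t: 18.1
position: [462.2, -280.5, 70.8]
orientation: [[0.523, 0.852, -0.0], [0.852, -0.523, 0.001], [0.0, -0.0, -1.0]]
force: [0.8, -0.3, 0.0]
gripper_width: 0.794
```

Run:
```python
from h import *
plan((462,-279.5,68),-32)
snap("wrist","w13.png")
```

```text
t18.10 pos [ 462.2 -280.5   70.8] yaw -31.5 F [ 0.8 -0.3  0. ] w 70.0
-> shift [ 0.7 -0.7  2.8] rot [-0.  -0.   0.5] dist 3 ang 0 rows>=0.1
```

View pics/w13.png

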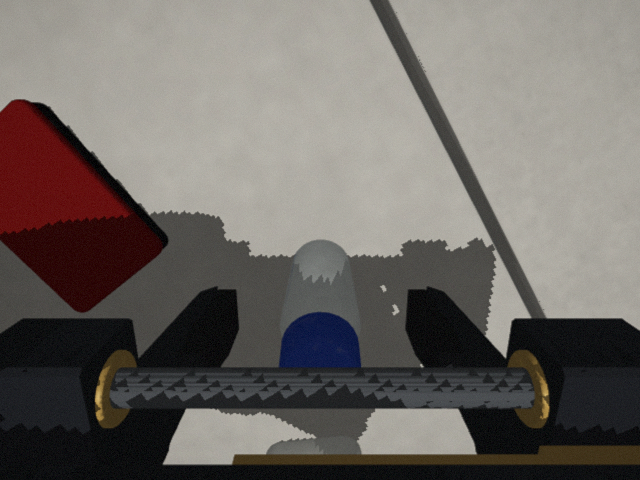

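Call:
{"name": "servo_tool", "arguments": {"motion": [[0,0,2,0,0,0],[0,0,2,0,0,0],[0,0,2,0,0,0],[0,0,2,0,0,0],[0,0,2,0,0,0]], "fingers": 0, "squeeze": 20}}

```text
t: 18.65
position: [461.8, -281.5, 68.8]
orientation: [[0.524, 0.852, 0.0], [0.852, -0.524, 0.0], [0.0, 0.0, -1.0]]
force: [0.5, -0.8, 0.5]
gripper_width: 0.361
```

Call:
{"name": "servo_tool", "arguments": {"motion": [[0,0,0,0,0,0],[0,0,0,0,0,0]]}}

```text
t: 18.85
position: [461.8, -281.5, 68.8]
orientation: [[0.524, 0.851, 0.0], [0.851, -0.524, 0.0], [0.0, 0.0, -1.0]]
force: [0.3, 0.7, 1.4]
gripper_width: 0.353
```

Call:
{"name": "servo_tool", "arguments": {"motion": [[0,0,-10,0,0,0],[0,0,-35,0,0,0],[0,0,-75,0,0,0],[0,0,-115,0,0,0],[0,0,-150,0,0,0]]}}

```text
t: 19.35
position: [461.5, -281.5, 221.0]
orientation: [[0.525, 0.851, 0.0], [0.851, -0.525, -0.0], [-0.0, 0.001, -1.0]]
force: [0.6, -0.4, -0.4]
gripper_width: 0.359
```

Run:
```python
from h import *
plan((500.2,32.9,225),-32)
snap("wrist","w14.png")
```

```text
t19.35 pos [ 461.5 -281.5  221. ] yaw -31.6 F [ 0.6 -0.4 -0.4] w 31.6
-> shift [ 287.9 -132.    -4.1] rot [0.  0.  0.4] dist 317 ang 0 rows>=6.3
```

View pics/w14.png

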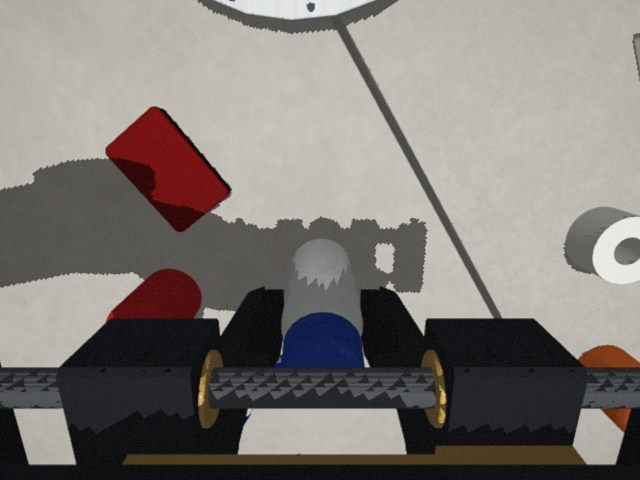

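Call:
{"name": "servo_tool", "arguments": {"motion": [[20,-9,-3,0,0,0],[58,-27,-5,0,0,0],[98,-45,-5,0,0,0],[138,-64,-5,0,0,0],[178,-82,-5,0,0,0]]}}

```text
t: 19.9
position: [485.0, -85.1, 224.1]
orientation: [[0.525, 0.851, 0.0], [0.851, -0.525, 0.0], [0.0, -0.0, -1.0]]
force: [0.7, -0.6, -0.9]
gripper_width: 0.356
```

Call:
{"name": "servo_tool", "arguments": {"motion": [[38,-18,0,0,0,0],[72,-33,0,0,0,0],[95,-44,0,0,0,0],[107,-50,0,0,0,0],[107,-50,0,0,0,0]]}}

```text
t: 20.4
position: [498.7, 32.1, 223.7]
orientation: [[0.521, 0.853, -0.0], [0.853, -0.521, 0.001], [0.0, -0.001, -1.0]]
force: [-0.7, 0.1, 0.5]
gripper_width: 0.353
```

Call:
{"name": "servo_tool", "arguments": {"motion": [[0,0,0,0,0,0],[0,0,0,0,0,0]]}}

```text
t: 20.6
position: [498.6, 28.3, 224.0]
orientation: [[0.527, 0.85, 0.0], [0.85, -0.527, -0.001], [-0.001, 0.001, -1.0]]
force: [-0.3, 0.3, 0.3]
gripper_width: 0.36
```

Run:
```python
from h import *
plan((499.1,31.2,98.5),-32)
snap("wrist","w15.png")
s=state();B=np.array([505,40.5]);th=np.radians(147.85);ex=np.array([np.cos(th),np.sin(th)]);ey=np.array([-ex[1],ex[0]])
d=s["position"][:2]-B;print(ex@d,ey@d)
c=get_calibration("wrist")
def bc(p,z):
    q=atz(c,*p,z)[:2]-B;return (ex@q).round(1),(ey@q).round(1)
```

```text
t20.60 pos [498.6  28.3 224. ] yaw -31.8 F [-0.3  0.3  0.3] w 31.7
-> shift [  2.8  -1.3 125.5] rot [0.  0.  0.2] dist 126 ang 0 rows>=2.5
-1.0243952949849546 13.567659180323814
```

View pics/w15.png

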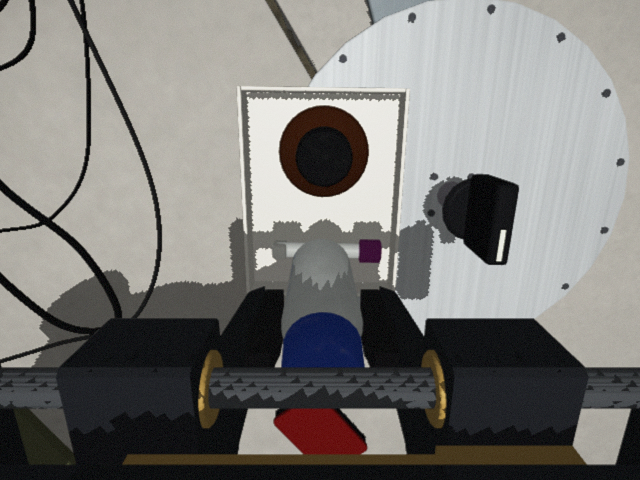

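Run:
```python
from h import *
B=np.array([505,40.5]);th=np.radians(147.85);ex=np.array([np.cos(th),np.sin(th)]);ey=np.array([-ex[1],ex[0]])
c=get_calibration("wrist")
def bc(p,z):
    q=atz(c,*p,z)[:2]-B;return (ex@q).round(1),(ey@q).round(1)
print(bc((323,155),138),bc((370,251),39),bc((278,244),38),bc((323,196),60))
s=state();d=s["position"][:2]-B;print(ex@d,ey@d)
```

```text
(np.float64(-1.4), np.float64(-43.5)) (np.float64(-42.9), np.float64(46.5)) (np.float64(36.4), np.float64(40.8)) (np.float64(-2.0), np.float64(-5.4))
-1.0243952949849546 13.567659180323814
```

Call:
{"name": "servo_tool", "arguments": {"motion": [[1,0,12,0,0,0],[1,0,42,0,0,0],[1,0,78,0,0,0],[1,0,105,0,0,0],[1,0,118,0,0,0]]}}

```text
t: 21.15
position: [497.8, 30.6, 102.9]
orientation: [[0.526, 0.851, -0.004], [0.851, -0.526, -0.0], [-0.002, -0.003, -1.0]]
force: [-0.0, -0.0, -0.8]
gripper_width: 0.353
```

Call:
{"name": "servo_tool", "arguments": {"motion": [[0,0,1,0,0,0],[0,0,2,0,0,0],[0,0,3,0,0,0]]}}

```text
t: 21.45
position: [499.8, 30.9, 103.2]
orientation: [[0.525, 0.851, 0.001], [0.851, -0.525, -0.0], [0.0, 0.001, -1.0]]
force: [0.3, -0.5, -0.1]
gripper_width: 0.355
```

Run:
```python
from h import *
plan((499.1,31.2,98.5),-32)
snap("wrist","w16.png");snap("side","s16.png",(270,130,430,250),5)
```

```text
t21.45 pos [499.8  30.9 103.2] yaw -31.7 F [ 0.3 -0.5 -0.1] w 31.3
-> shift [-0.1 -0.7  4.7] rot [ 0.1 -0.   0.3] dist 5 ang 0 rows>=0.1
```

View pics/w16.png

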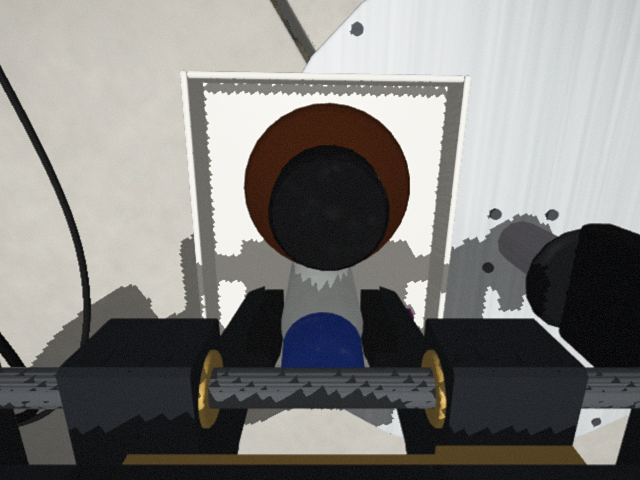

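View pics/s16.png

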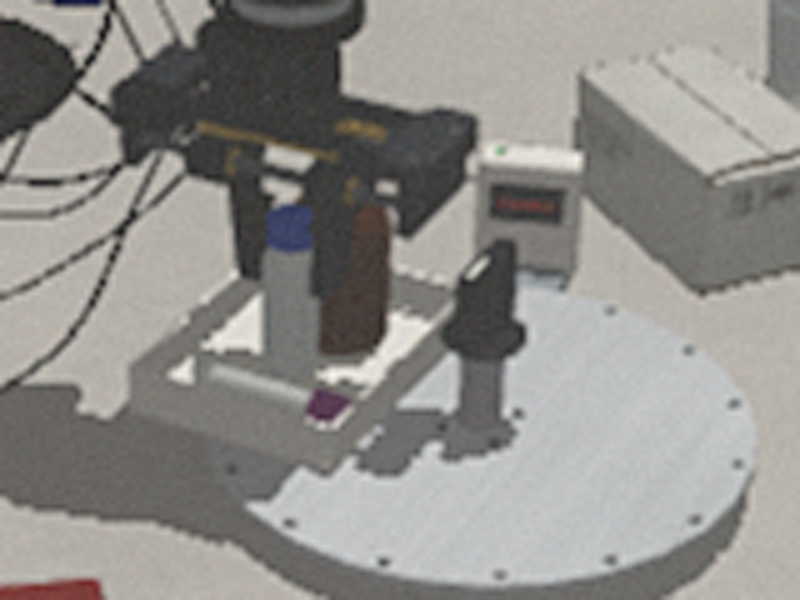

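Call:
{"name": "servo_tool", "arguments": {"motion": [[0,0,1,0,0,0],[0,0,2,0,0,0],[0,0,3,0,0,0]]}}

```text
t: 21.85
position: [499.4, 31.4, 99.8]
orientation: [[0.524, 0.852, 0.0], [0.852, -0.524, 0.0], [0.0, 0.0, -1.0]]
force: [0.6, 0.3, 0.2]
gripper_width: 0.357
```

Call:
{"name": "servo_tool", "arguments": {"motion": [[0,0,1,0,0,0],[0,0,2,0,0,0]]}}

```text
t: 22.05
position: [499.3, 31.3, 97.7]
orientation: [[0.524, 0.852, 0.0], [0.852, -0.524, 0.0], [0.0, -0.0, -1.0]]
force: [-0.9, 1.3, 9.3]
gripper_width: 0.357
```

Call:
{"name": "servo_tool", "arguments": {"motion": [[0,0,0,0,0,0],[0,0,0,0,0,0],[0,0,0,0,0,0],[0,0,0,0,0,0]], "fingers": 52}}

```text
t: 22.45
position: [499.3, 31.3, 97.7]
orientation: [[0.524, 0.852, 0.0], [0.852, -0.524, -0.0], [0.0, 0.0, -1.0]]
force: [0.7, -0.9, -0.8]
gripper_width: 0.591
```

Call:
{"name": "servo_tool", "arguments": {"motion": [[0,0,-10,0,0,0],[0,0,-35,0,0,0],[0,0,-75,0,0,0],[0,0,-110,0,0,0],[0,0,-130,0,0,0]]}}

```text
t: 22.95
position: [499.9, 30.9, 230.8]
orientation: [[0.525, 0.851, 0.003], [0.851, -0.525, 0.0], [0.002, 0.003, -1.0]]
force: [-0.1, 0.4, 0.4]
gripper_width: 0.589
```

Run:
```python
from h import *
plan((598,-18,230),-32)
snap("wrist","w17.png");snap("side","s17.png",(270,130,430,250),5)
```

```text
t22.95 pos [499.9  30.9 230.8] yaw -31.7 F [-0.1  0.4  0.4] w 51.9
-> shift [  9.8 109.1   1.1] rot [ 0.2 -0.1  0.3] dist 110 ang 0 rows>=2.2
```

View pics/w17.png

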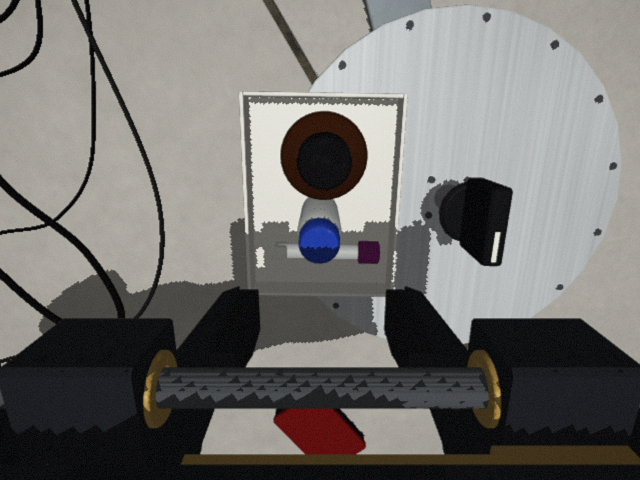

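View pics/s17.png

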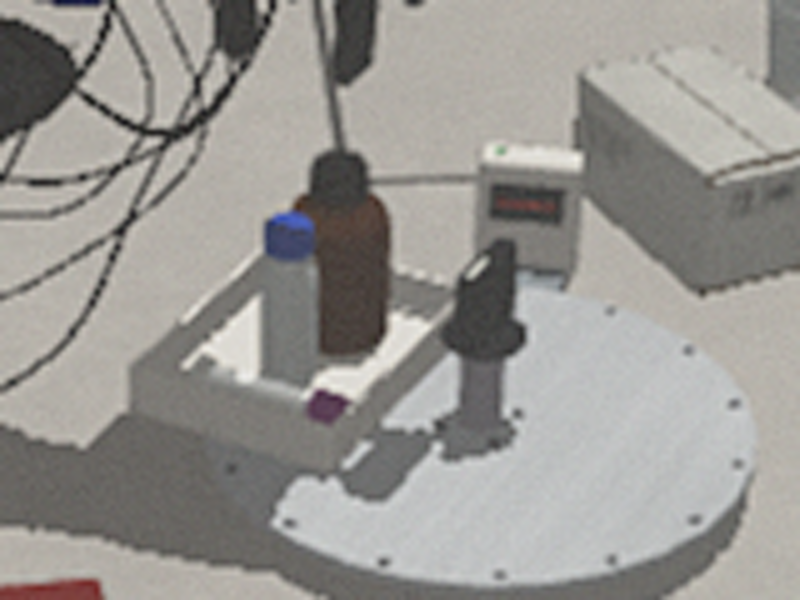

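Call:
{"name": "servo_tool", "arguments": {"motion": [[2,20,0,0,0,0],[6,55,0,0,0,0],[8,90,0,0,0,0],[10,108,0,0,0,0],[10,109,0,0,0,0]]}}

```text
t: 23.55
position: [598.6, -18.9, 226.8]
orientation: [[0.526, 0.851, 0.0], [0.851, -0.526, -0.001], [-0.001, 0.001, -1.0]]
force: [-1.4, -0.9, -0.1]
gripper_width: 0.593
```

Call:
{"name": "servo_tool", "arguments": {"motion": [[0,0,0,0,0,0],[0,0,0,0,0,0]]}}

```text
t: 23.75
position: [596.0, -16.5, 227.1]
orientation: [[0.524, 0.852, -0.002], [0.852, -0.524, 0.001], [-0.0, -0.002, -1.0]]
force: [-0.1, 0.1, 0.6]
gripper_width: 0.588
```

Run:
```python
from h import *
plan((598,-18,108),-32.15)
print(state()["joint_positions"].round(2))
c=get_calibration("wrist")
snap("wrist","w18.png")
th=np.radians(147.85);ex=np.array([np.cos(th),np.sin(th)]);ey=np.array([-ex[1],ex[0]])
for a,b in((7,26),(7,-26),(-7,-26),(-7,26)): print(proj(c,[*(np.array([598,-18])+a*ex+b*ey),128]).round())
```

```text
t23.75 pos [596.  -16.5 227.1] yaw -31.6 F [-0.1  0.1  0.6] w 51.8
-> shift [ -0.2   2.8 119.1] rot [-0.1  0.   0.5] dist 119 ang 1 rows>=2.4
[-0.4   0.77  0.65  1.71 -0.58  0.87 -0.05]
[315. 284.]
[315. 205.]
[338. 206.]
[337. 284.]
```

View pics/w18.png

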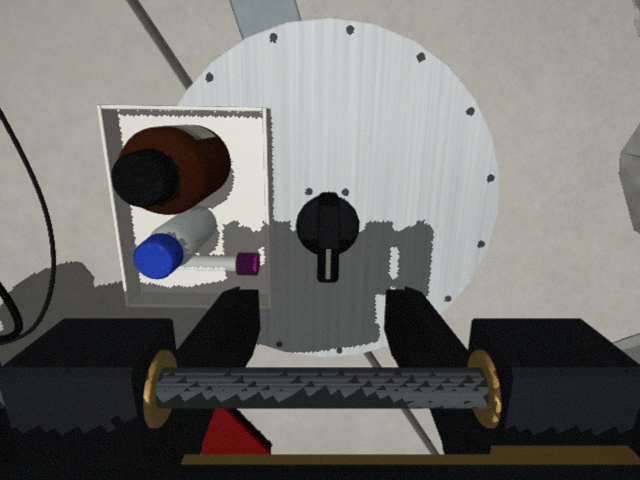

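Call:
{"name": "servo_tool", "arguments": {"motion": [[0,1,12,0,0,0],[0,3,42,0,0,0],[0,4,78,0,0,0],[0,4,105,0,0,0],[0,4,117,0,0,0]]}}

```text
t: 24.3
position: [598.6, -18.6, 107.6]
orientation: [[0.524, 0.852, -0.005], [0.852, -0.524, 0.001], [-0.002, -0.005, -1.0]]
force: [-0.3, 0.3, 0.0]
gripper_width: 0.595
```

Call:
{"name": "servo_tool", "arguments": {"motion": [[0,0,0,0,0,0],[0,0,0,0,0,0]]}}

```text
t: 24.5
position: [601.2, -19.7, 111.4]
orientation: [[0.524, 0.851, 0.001], [0.851, -0.524, -0.0], [0.0, 0.001, -1.0]]
force: [0.6, -0.5, 0.4]
gripper_width: 0.593
```

Run:
```python
from h import *
plan((599,-18.6,108),-32.15)
snap("wrist","w19.png")
```

```text
t24.50 pos [601.2 -19.7 111.4] yaw -31.6 F [ 0.6 -0.5  0.4] w 52.3
-> shift [-0.2 -2.5  3.4] rot [ 0.1 -0.   0.5] dist 4 ang 1 rows>=0.1
```

View pics/w19.png

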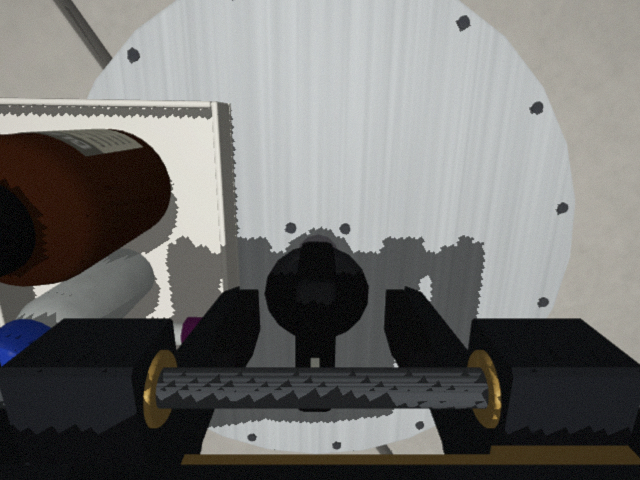

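Call:
{"name": "servo_tool", "arguments": {"motion": [[0,-2,3,0,0,0],[0,-2,3,0,0,0],[0,-2,3,0,0,0]]}}

```text
t: 24.85
position: [599.2, -18.2, 108.2]
orientation: [[0.524, 0.852, 0.001], [0.852, -0.524, 0.0], [0.001, 0.001, -1.0]]
force: [-0.4, 0.6, -0.2]
gripper_width: 0.592
```

Call:
{"name": "servo_tool", "arguments": {"motion": [[0,0,0,0,0,0],[0,0,0,0,0,0],[0,0,0,0,0,0],[0,0,0,0,0,0],[0,0,0,0,0,0]], "fingers": 0, "squeeze": 30}}

```text
t: 25.35
position: [599.1, -18.5, 107.7]
orientation: [[0.524, 0.851, 0.0], [0.851, -0.524, -0.0], [0.0, 0.0, -1.0]]
force: [3.1, -2.0, -1.8]
gripper_width: 0.161
```

Call:
{"name": "servo_tool", "arguments": {"motion": [[0,0,0,0,0,0],[0,0,0,0,0,0]], "squeeze": 45}}

```text
t: 25.55
position: [599.2, -18.5, 107.7]
orientation: [[0.524, 0.851, 0.0], [0.851, -0.524, -0.0], [0.0, 0.0, -1.0]]
force: [0.1, 0.0, -1.1]
gripper_width: 0.154
```

Run:
```python
from h import *
plan((599,-18.6,108),-32.15)
s=state();print(s["moment"].round(3),s["effort"].round(2))
```

```text
t25.55 pos [599.2 -18.5 107.7] yaw -31.6 F [ 0.1  0.  -1.1] w 13.5
-> shift [-0.2 -0.2 -0.3] rot [ 0.  -0.   0.5] dist 0 ang 1 rows>=0.1
[-0.193 -0.044 -0.049] [-2.100e-01 -5.362e+01  8.730e+00 -8.660e+00  1.000e-02  2.400e-01
  4.000e-02]
```

Call:
{"name": "servo_tool", "arguments": {"motion": [[0,0,0,0,0,1],[0,0,0,0,0,3],[0,0,0,0,0,6],[0,0,0,0,0,9],[0,0,0,0,0,11]]}}

```text
t: 26.05
position: [599.3, -18.4, 107.7]
orientation: [[0.677, 0.736, 0.0], [0.736, -0.677, -0.001], [-0.0, 0.001, -1.0]]
force: [1.1, -1.7, -1.0]
gripper_width: 0.156
```

```bash
cat >> h.py <<'E'
def st():
    s=state();R=s["orientation"]
    print("t%.2f pos"%s["t"],s["position"].round(1),"yaw %.2f"%np.degrees(np.arctan2(R[1,1],R[0,1])),"F",s["force"].round(1),"M",s["moment"].round(3),"w %.1f"%(88.1*s["gripper_width"]),"q",s["joint_positions"].round(2))
E
python3 -c "from h import *;st()"
```

```text
t26.05 pos [599.3 -18.4 107.7] yaw -42.64 F [ 1.1 -1.7 -1. ] M [-0.315 -0.087  0.929] w 13.7 q [-0.35  0.94  0.56  1.78 -0.77  0.66 -0.08]
```

Call:
{"name": "servo_tool", "arguments": {"motion": [[0,0,0,0,0,2],[0,0,0,0,0,4],[0,0,0,0,0,7],[0,0,0,0,0,10],[0,0,0,0,0,13]]}}

```text
t: 26.55
position: [599.4, -18.5, 107.7]
orientation: [[0.827, 0.563, 0.001], [0.563, -0.827, -0.0], [0.0, 0.001, -1.0]]
force: [0.4, -1.8, -1.9]
gripper_width: 0.157
```

```bash
python3 -c "from h import *;st()"
```

```text
t26.55 pos [599.4 -18.5 107.7] yaw -55.75 F [ 0.4 -1.8 -1.9] M [-0.357 -0.134  1.062] w 13.8 q [-0.37  0.95  0.62  1.78 -0.84  0.69 -0.25]
```

```bash
python3 -c "
from h import *
snap('wrist','w20.png');snap('side','s20.png',(270,130,430,250),5);st()"
```

```text
t26.65 pos [599.4 -18.5 107.7] yaw -55.68 F [ 1.2 -1.4 -2.1] M [-0.275 -0.214  0.533] w 13.7 q [-0.37  0.95  0.62  1.78 -0.84  0.69 -0.25]
```

View pics/w20.png

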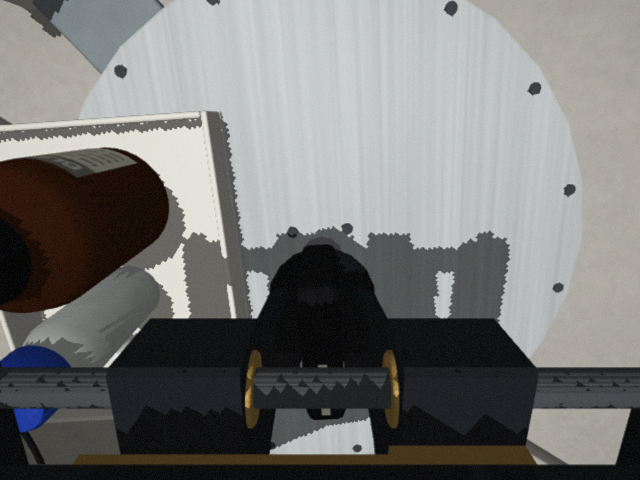

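View pics/s20.png

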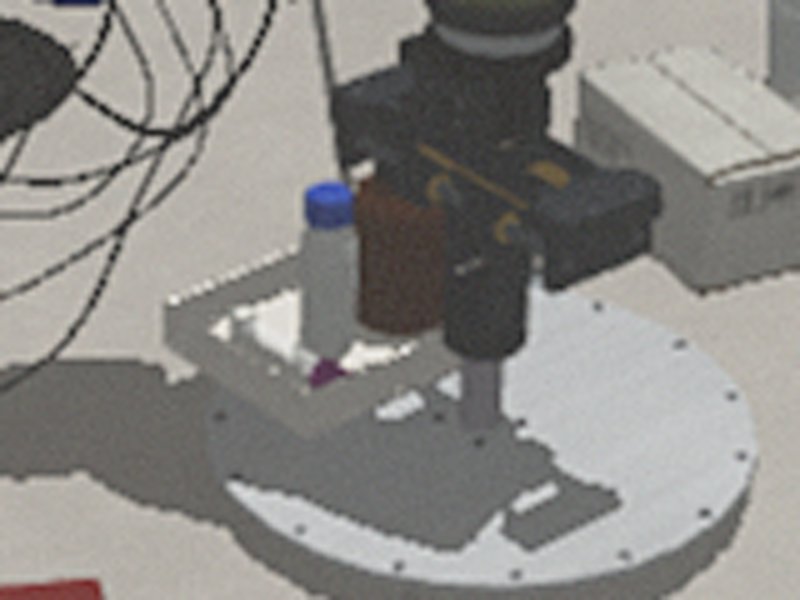

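Call:
{"name": "servo_tool", "arguments": {"motion": [[0,0,0,0,0,0],[0,0,0,0,0,0],[0,0,0,0,0,0]], "squeeze": 60}}

```text
t: 26.95
position: [599.3, -18.5, 107.7]
orientation: [[0.826, 0.563, 0.001], [0.563, -0.826, 0.0], [0.001, 0.0, -1.0]]
force: [2.8, -2.0, -3.3]
gripper_width: 0.155
```

```bash
python3 -c "
from h import *
st();snap('wrist','w21.png')"
```

```text
t26.95 pos [599.3 -18.5 107.7] yaw -55.71 F [ 2.8 -2.  -3.3] M [-0.276 -0.503 -0.043] w 13.7 q [-0.37  0.95  0.62  1.78 -0.84  0.69 -0.25]
```

View pics/w21.png

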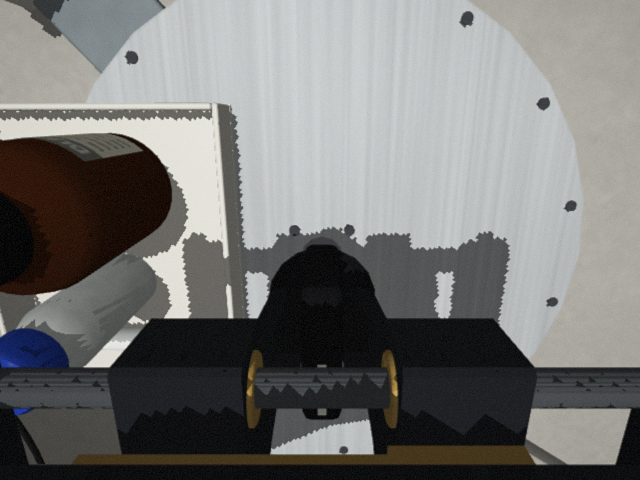

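Call:
{"name": "servo_tool", "arguments": {"motion": [[0,0,0,0,0,1],[0,0,0,0,0,3],[0,0,0,0,0,5],[0,0,0,0,0,7],[0,0,0,0,0,9]]}}

```text
t: 27.5
position: [599.4, -18.5, 107.7]
orientation: [[0.904, 0.427, 0.001], [0.427, -0.904, -0.001], [0.0, 0.001, -1.0]]
force: [3.9, -2.2, -5.2]
gripper_width: 0.152
```

```bash
python3 -c "from h import *;st()"
```

```text
t27.50 pos [599.4 -18.5 107.7] yaw -64.73 F [ 3.9 -2.2 -5.2] M [-0.49  -0.72   0.853] w 13.4 q [-0.39  0.97  0.66  1.78 -0.88  0.71 -0.37]
```

Call:
{"name": "servo_tool", "arguments": {"motion": [[0,0,0,0,0,2],[0,0,0,0,0,4],[0,0,0,0,0,6],[0,0,0,0,0,8],[0,0,0,0,0,10]]}}

```text
t: 28.0
position: [599.4, -18.6, 107.7]
orientation: [[0.965, 0.262, 0.001], [0.262, -0.965, -0.0], [0.001, 0.001, -1.0]]
force: [5.0, -2.9, -3.3]
gripper_width: 0.154
```

```bash
python3 -c "from h import *;st()"
```

```text
t28.00 pos [599.4 -18.6 107.7] yaw -74.79 F [ 5.  -2.9 -3.3] M [-0.583 -0.722  0.761] w 13.6 q [-0.41  0.98  0.69  1.78 -0.91  0.74 -0.52]
```

Call:
{"name": "servo_tool", "arguments": {"motion": [[0,0,0,0,0,2],[0,0,0,0,0,4],[0,0,0,0,0,5],[0,0,0,0,0,5],[0,0,0,0,0,5]]}}

```text
t: 28.5
position: [599.4, -18.6, 107.7]
orientation: [[0.984, 0.176, 0.001], [0.176, -0.984, 0.0], [0.001, 0.0, -1.0]]
force: [4.6, -2.0, -4.9]
gripper_width: 0.155
```

```bash
python3 -c "from h import *;st()"
```

```text
t28.50 pos [599.4 -18.6 107.7] yaw -79.88 F [ 4.6 -2.  -4.9] M [-0.482 -0.771  0.045] w 13.6 q [-0.41  0.98  0.71  1.78 -0.93  0.74 -0.59]
```

Call:
{"name": "servo_tool", "arguments": {"motion": [[0,0,0,0,0,1],[0,0,0,0,0,3],[0,0,0,0,0,5],[0,0,0,0,0,7],[0,0,0,0,0,9]]}}

```text
t: 29.0
position: [599.4, -18.7, 107.7]
orientation: [[1.0, 0.021, 0.001], [0.021, -1.0, -0.001], [0.001, 0.001, -1.0]]
force: [4.4, -2.5, -4.7]
gripper_width: 0.156
```

```bash
python3 -c "
from h import *
st();print(state()['joint_positions'])"
```

```text
t29.00 pos [599.4 -18.7 107.7] yaw -88.78 F [ 4.4 -2.5 -4.7] M [-0.637 -0.755  0.873] w 13.8 q [-0.42  0.99  0.73  1.78 -0.94  0.76 -0.73]
[-0.42324723  0.99144533  0.7265241   1.78248167 -0.94262922  0.75657026
 -0.73442921]
```

Elbow drift is fading; margin suffices. Continue to the third stop.

Call:
{"name": "servo_tool", "arguments": {"motion": [[0,0,0,0,0,2],[0,0,0,0,0,4],[0,0,0,0,0,6],[0,0,0,0,0,8],[0,0,0,0,0,10]]}}

```text
t: 29.5
position: [599.3, -18.7, 107.7]
orientation: [[0.988, -0.153, 0.001], [-0.153, -0.988, -0.001], [0.001, 0.0, -1.0]]
force: [3.9, -3.3, -4.8]
gripper_width: 0.153
```

Call:
{"name": "servo_tool", "arguments": {"motion": [[0,0,0,0,0,2],[0,0,0,0,0,4],[0,0,0,0,0,5],[0,0,0,0,0,5],[0,0,0,0,0,5]]}}

```text
t: 30.0
position: [599.4, -18.8, 107.7]
orientation: [[0.971, -0.24, 0.001], [-0.24, -0.971, -0.0], [0.001, -0.0, -1.0]]
force: [5.2, -2.7, -4.9]
gripper_width: 0.153
```

Call:
{"name": "servo_tool", "arguments": {"motion": [[0,0,0,0,0,0],[0,0,0,0,0,0],[0,0,0,0,0,0],[0,0,0,0,0,0],[0,0,0,0,0,0]]}}

```text
t: 30.5
position: [599.3, -18.8, 107.7]
orientation: [[0.971, -0.24, 0.001], [-0.24, -0.971, -0.0], [0.001, -0.0, -1.0]]
force: [5.3, -2.6, -4.3]
gripper_width: 0.154
```

```bash
python3 -c "
from h import *
st();snap('wrist','w22.png');snap('side','s22.png',(270,130,430,250),5);snap('top','t22.png',(160,120,360,270),4)"
```

```text
t30.50 pos [599.3 -18.8 107.7] yaw -103.91 F [ 5.3 -2.6 -4.3] M [-0.461 -0.784  0.006] w 13.6 q [-0.43  1.    0.75  1.78 -0.96  0.77 -0.98]
```

View pics/w22.png

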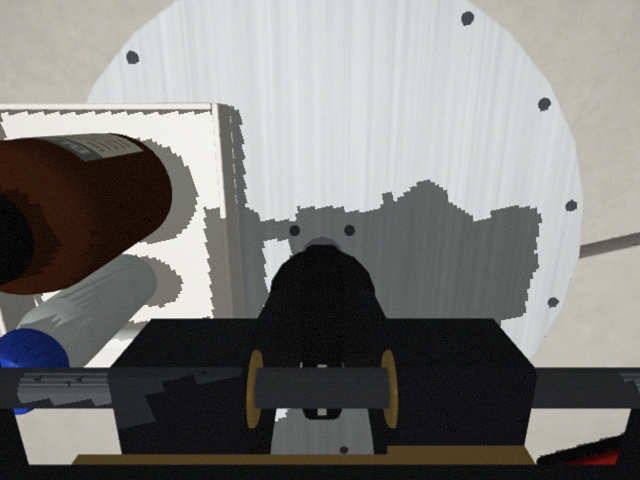

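View pics/s22.png

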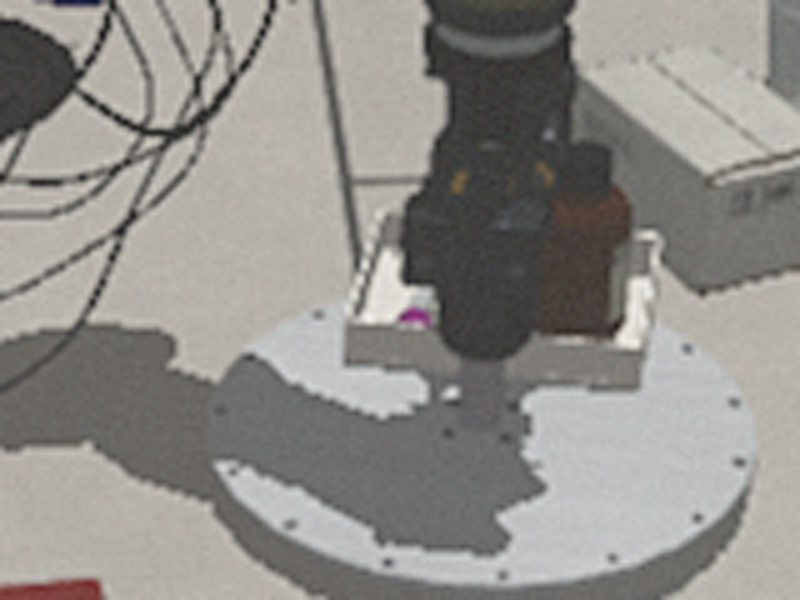

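View pics/t22.png

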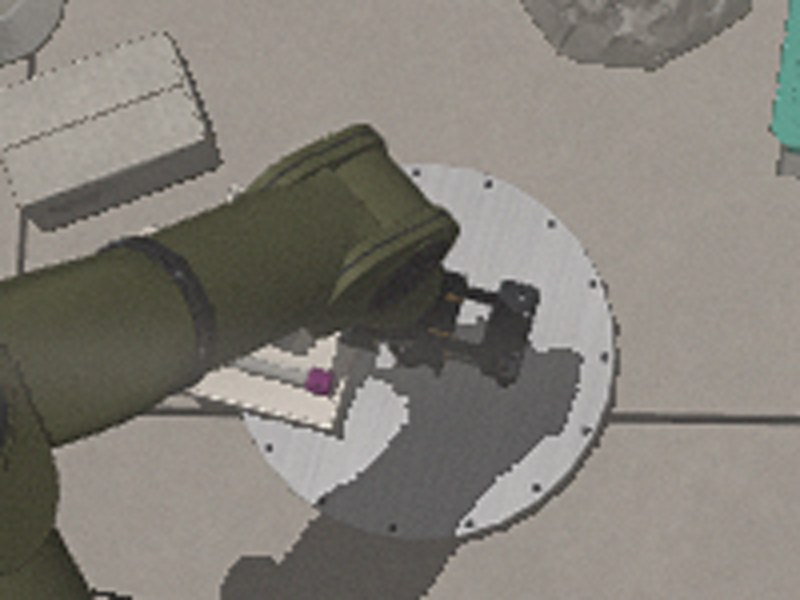

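```bash
python3 -c "
from h import *
print(job_done());st()"
```

```text
the job is handed in; nothing more can be done
None
the job is handed in; nothing more can be done
```

I loaded the tube, the bottle and the vial into the bin in that order, with the carousel still at home. I then turned the knob clockwise to the third stop and handed the job in at t ≈ 30.7 s with the knob still held.

**Final position:** The tool turned 72.3°, against 72° for the third stop. The turning moment fell to about zero at each stop, and was 0.006 N m at the third after a 0.5 s hold. The gripper was set to 60 N, with 13.6 mm between the pads on the 14 mm bar.

**Samples:** In the last pictures the bottle and vial stand upright in the bin and the tube lies in it. The bin is aligned with the gripper. I took its facing the reader from the angle, because the arm hid the reader in that last top view.

**Bystanders:** I did not touch the timer, label roll or stapler. They look undisturbed where the wrist pictures show them, though I took no last full view of the desk.

**Things that disagreed:**
- My first bin angle was about 3° off; I corrected it before placing the tube.
- On the first 24° the carousel lagged the gripper by about 4°. It caught up at the stop, and I made the remaining two turns slower and with a firmer grip.
- Joint 5 ended near its limit, at -0.96 with -1.0 allowed.

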